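Set the shaker controller: coarse thumbwheel and sunken trim knob

TASK

Get the casting shaker's controller ready for the next pour. Lift the spirit level off it and set it down gently, flat on the bare worktop; roll the thumbwheel up, away from the robot, ridge by ridge until its wide home ridge stands straight up between the two index lines; and turn the sunken trim knob until its pointer lines up with the index mark on the ring round its well. Do not turn that ring, leave the two cups and the tape roll where they stand, and let go of everything at the end.

Things in the scene. Friction and masses are not known exactly. Their poses are not given: they have to be found in the camera images.
- controller: Grey control box fixed to the worktop, 130 (its x) x 230 (its y) x 60 mm high; origin at the centre of its underside, z up; its -x side faces the robot when its yaw is 0. It has a round well in its top at y +52 mm and a thumbwheel in a slot (68 mm along x, 26 mm along y) at y -62 mm.
- well_mouth (a point): Point on the axis of the round well, level with the controller's top face (60 mm above the worktop). The well is 80 mm in diameter and about 29 mm deep; fingers must be only partly open to go in beside the knob. Axes as the controller's.
- knob_pointer (a point): Outer end of the raised aluminium pointer bar on the trim knob, 11 mm from the knob's axis; axes turn with the knob, pointer along its own -x. The knob is a round black fluted cylinder, 24 mm in diameter and 22 mm tall, in the middle of the well, its top 7.5 mm below the controller's face, with 28 mm all round to the wall. It can be pinched across any diameter.
- trim_knob (a joint): Angle of the trim knob, rad, counter-clockwise from above; 0 = pointer along the controller's -x. Range -3.1 to 3.1 (stops); starts counter-clockwise of the index mark, 0.65 to 2.85 rad away, so it must be turned clockwise. Light friction (0.03 N m), stays where it is left.
- index_mark (a point): Inner end of the dark index mark on the flat aluminium ring (80 mm inside, 95 mm outside diameter) let in flush round the mouth of the well; 41 mm from the well's axis; axes turn with the ring, mark along its own -x.
- index_ring (a joint): Angle of the index ring, rad, counter-clockwise from above; 0 = mark along the controller's -x, same sense and zero as trim_knob. Very stiff; must stay as it is. The knob is right when trim_knob equals index_ring.
- wheel_axis (a point): Centre of the thumbwheel, on its axis (along the controller's y), 10 mm below the controller's face. Axes as the controller's.
- home_ridge (a point): Outer edge of the thumbwheel's home ridge, 32 mm from the wheel's axis. The black wheel has a 14 mm wide hub of 23 mm radius and six radial ridges 60 degrees apart, each 4 mm thick and reaching to 32 mm radius (22 mm above the face when upright); the home ridge is 22 mm wide along the axis, the other five 10 mm.
- thumbwheel (a joint): Angle of the home ridge from straight up, rad; grows as the top of the wheel rolls away from the robot side (towards the controller's +x); 0 = home ridge upright (wanted). Starts between -1.9 and -0.9: home ridge down on the robot side. Range -2.8 to 1.6 (stops). Friction 0.06 N m (about 2 N at a ridge), stays where it is left, no detents.
- spirit_level: Orange spirit level, a 216 (its x) x 49 (its y) x 20 mm bar, loose, lying across the well on top of the controller; origin at the centre of its underside, z up. Grip it across its 49 mm near the middle. It may be laid anywhere on the bare worktop, right way up; apart from the listed things the worktop is clear for x 0.32 to 0.66 m and y -0.46 to 0.46 m.
- measuring_cups: Stack of clear measuring cups, 63 mm diameter, 72 mm tall, standing loose near the controller; origin at the centre of its underside. Bystander.
- mixing_cup: Green mixing cup, 62 mm diameter, 56 mm tall, standing loose near the controller; origin at the centre of its underside. Bystander.
- tape_roll: Roll of masking tape lying flat, 90 mm diameter, 20 mm tall, loose near the controller; origin at the centre of its underside. Bystander.

How it is judged:
On the way:
1. the level is lifted clear of the controller, its underside more than 80 mm above the worktop (height (world z) of spirit_level above 0.08 m), for 0.2 s.
At the end, for the whole second after the job is handed in: The spirit level lies flat (within 0.1 rad) and still on the worktop, its underside within 6 mm of it; the knob's pointer is within 0.12 rad of the index mark, on the same side of the axis; the thumbwheel's home ridge is within 0.15 rad of upright (height (world z) of spirit_level below 0.006 m and angle between spirit_level's own z axis and vertical below 0.1 rad and linear speed of spirit_level below 0.02 m/s and angle between the x axis of knob_pointer and the x axis of index_mark, either way round below 0.12 rad and horizontal distance between knob_pointer and index_mark below 0.036 m and value of joint thumbwheel between -0.15 and 0.15 rad); the robot touches nothing.
It fails at once if a cup or the tape roll is moved more than 20 mm (distance of any of measuring_cups, mixing_cup, tape_roll from where it was at the start of the episode above 0.02 m).
It fails at once if the index ring is turned (its mark shifts more than 4 mm) (distance of index_mark from where it was at the start of the episode above 0.004 m).
It fails at once if the level falls free at more than 0.5 m/s (thrown, or dropped from more than about 12 mm) (linear speed of spirit_level above 0.5 m/s and contact force between the fingers and spirit_level below 0.1 N).
It also fails if it takes over 72 s, if anything falls off the work surface, if the arm or the gripper's body presses on something with over 40 N, if the wrist force passes 120 N, or if a joint passes its speed limit or range.

ROBOT

A 6-joint arm with a two-finger parallel gripper is mounted at the origin on a cart in front of the work surface, level with it; the furniture and walls round the work are solid. World frame = base frame: x ahead of the robot, y to its left, z up, the work surface at z = 0. Lengths are in m, angles in rad, forces in N, time in s.
With the tool pointing down it reaches from about 0.25 to 0.725 m from the base axis. Payload 9.7 kg.
Tool frame: the origin (TCP) lies between the finger pads; the fingertips stand 17 mm ahead of it and the grasp point (between the pads) lies 2 mm behind it; z points along the fingers, y is the direction in which the jaws open and shut (so a half turn about z gives the same grasp; the last joint's range is limited). The gripper opens to 85 mm and grips with 20 to 120 N. Pads are 22 mm wide; open, the fingers measure 114 mm over their backs; the gripper's body (76 mm by 85 mm) begins 54 mm behind the grasp point. The pads swing forward as they close: fully open they stand 13 mm farther back than shut.
Start: joints at [-1.178, 0.087, 0.176, 1.66, 0, 1.571], TCP at [0.211, -0.508, 0.248] pointing down, gripper open.
Joint ranges: [-3.13, 3.13], [-0.85, 1.81], [-1.15, 1.24], [-2.2, 2.28], [-1.44, 1.52], [-3.14, 3.14]. Speed limits (rad/s): [2.22, 2.22, 2.57, 3.14, 3.14, 3.14].

INTERFACE

Orientations are given as a unit quaternion [x, y, z, w].
In Python, from bench import r gives the robot as it stands.
- The arm moves only by the tool move_arm, never from a script. Its argument "steps" is a list that holds one entry, the list of rows, each a list of 7 numbers: the turn, a rotation vector about the tool's x, y, z in units of 6 degrees (1.0 is 6 degrees), then the shift along the tool's x, y, z in units of 30 mm (1.0 is 30 mm), then the opening, from -1 (shut) to 1 (fully open). In form: [[[rx, ry, rz, x, y, z, grip], ...]]. A call has 1 to 8 rows; each row shifts and turns the commanded pose from where the row before left it, along the tool's axes as they then stand; what a row does not reach is not made up. A row lasts 1/12 s, in which the tool goes at most 41.7 mm and 7.16 degrees, less where a joint would pass 70% of its speed; a pose out of reach is approached as far as the arm can. A call is refused whole if a number of a shift passes 1 or a number of a turn 1, either way. A call with a gripper value outside its range is refused whole. The fingers move at their own pace and stop on an object; "grip_force" is the grip in N (left out, the last holds). Time passes only in rows, so rows that do not move let the fingers close. It gives the time, the measured TCP pose, the force and the opening at its end, in the units of the state.
- r.sense(): the state, without advancing time (a new reading comes with each control period).
- r.grab_frame(name): name is "scene" or "top"; returns (picture, depth): 400x640x3 uint8, blue, green, red; 400x640 float32, m along the optical axis (not along the pixel's ray), 0 where there is no reading.
- r.get_calibration(name): a dict with "fx", "fy", "cx", "cy" (pixels), "rvec" (rotation vector, rad) and "tvec" (3), from world to camera coordinates, as OpenCV has them. Camera axes: x right, y down, z forward; pixel columns grow to the right and rows downward; lengths in m; the calibration is good to about 2 mm. A picture is of the moment at which its call begins. get_calibration takes no time and is no camera call.
- r.close_job(): hands the job in, once; it reports no verdict.
The state is a dict: "t": time; "joints": joint angles; "joint_velocities": joint speeds; "joint_torque": joint torques, N m; "tool_pos": TCP position; "orientation": TCP orientation; "ft_force": force on the tool from outside, world axes, zero at the start; "torque": the same for the moment, N m; "width": finger opening in m.
Only numpy, scipy, OpenCV 4.12 (cv2) and the standard library are available. Lean on these libraries where they do the work, as an engineer would, in place of code of your own. Each camera call takes 0.05 s, during which the arm holds its last target.

## Working session

There is one attempt and no reset: what is moved stays moved. The work goes in short steps, Python scripts to look and compute and a tool call to move; the robot and the scene stay as the last step left them, time stands still between calls to the robot, and variables do not carry over. Pictures are saved under pics/ and viewed, and the job is handed in when it is done.

Besides the shell and the picture viewer there is one more tool, called as name(argument=value, ...) on one line, values as JSON. move_arm: Moves the arm, as the interface text tells. Its arguments: {"type":"object","properties":{"steps":{"type":"array"},"grip_force":{"type":"number"}},"required":["steps"]}

```bash
ls; mkdir -p pics
cat > h.py <<'E'
import numpy as np, cv2
from bench import r
from scipy.spatial.transform import Rotation as R
def cal(n):
    c=r.get_calibration(n);K=np.array([[c['fx'],0,c['cx']],[0,c['fy'],c['cy']],[0,0,1]],float)
    return K,np.array(c['rvec'],float).ravel(),np.array(c['tvec'],float).ravel()
def grab(n,f):
    p,d=r.grab_frame(n);cv2.imwrite('pics/%s.png'%f,p);np.savez('pics/%s.npz'%f,p=p,d=d);K,rv,t=cal(n);np.savez('pics/%s_c.npz'%f,K=K,rv=rv,t=t);return p,d
def load(f):
    a=np.load('pics/%s.npz'%f);c=np.load('pics/%s_c.npz'%f);return a['p'],a['d'],(c['K'],c['rv'],c['t'])
def cloud(d,c):
    K,rv,t=c;h,w=d.shape;u,v=np.meshgrid(np.arange(w),np.arange(h))
    P=np.stack([(u-K[0,2])/K[0,0]*d,(v-K[1,2])/K[1,1]*d,d],-1)
    M=R.from_rotvec(rv).as_matrix();return (P-t)@M
def onplane(u,v,c,z):
    K,rv,t=c;M=R.from_rotvec(rv).as_matrix();o=-M.T@t;dr=M.T@np.linalg.inv(K)@np.array([u,v,1.]);return o+dr*(z-o[2])/dr[2]
def proj(X,c):
    K,rv,t=c;return cv2.projectPoints(np.atleast_2d(np.array(X,float)),rv,t,K,None)[0][:,0]
E
python3 - <<'E'
from h import *
for n in('scene','top'):
    grab(n,n+'0');K,rv,t=cal(n);print(n,K.tolist(),rv,t,-R.from_rotvec(rv).as_matrix().T@t)
print(r.sense())
E
```

```text
pics
scene [[500.8870231349543, 0.0, 313.9977553965877], [0.0, 500.8870231349543, 192.89705976553543], [0.0, 0.0, 1.0]] [ 1.0079628  -2.39383834  1.05934917] [0.44013898 0.30509339 0.98041402] [-0.08605441  0.67121463  0.88886529]
top [[366.3723845324551, 0.0, 321.6831653805863], [0.0, 366.3723845324551, 198.00378441207644], [0.0, 0.0, 1.0]] [ 2.15470487 -2.17879348  0.10484492] [0.0444603  0.6072966  0.92106354] [0.51102229 0.03343853 0.97820347]
{'t': 0.1, 'joints': array([-1.17803154e+00,  8.74098531e-02,  1.75193413e-01,  1.65979921e+00,
        1.88117211e-05,  1.57082044e+00]), 'joint_velocities': array([-5.49401943e-04, -1.81485478e-03,  7.65564003e-04,  2.54574804e-05,
        1.12218208e-03, -1.71610451e-03]), 'joint_torque': array([ 3.06945622e-03, -5.21561694e+01,  4.65652728e+01,  1.62088353e-02,
        7.11631697e-05, -1.83415744e-05]), 'tool_pos': array([ 0.21044077, -0.50794139,  0.24764108]), 'orientation': array([ 9.80781042e-01,  1.95110678e-01, -1.09741100e-04, -5.99778268e-04]), 'ft_force': array([ 0.21053675,  0.14737831, -0.2467268 ]), 'torque': array([0.01633963, 0.00022422, 0.02232836]), 'width': 0.08556909330425198}
```

View pics/scene0.png

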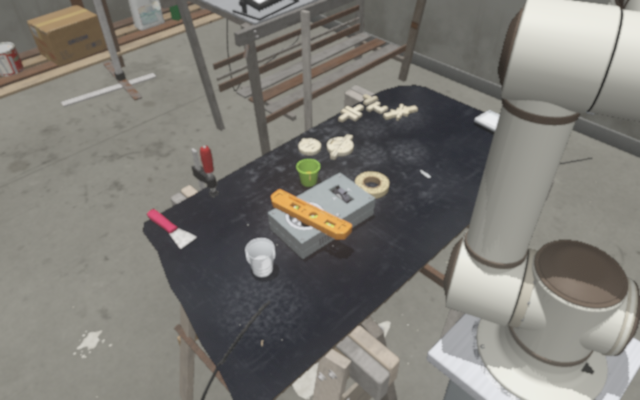

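View pics/top0.png

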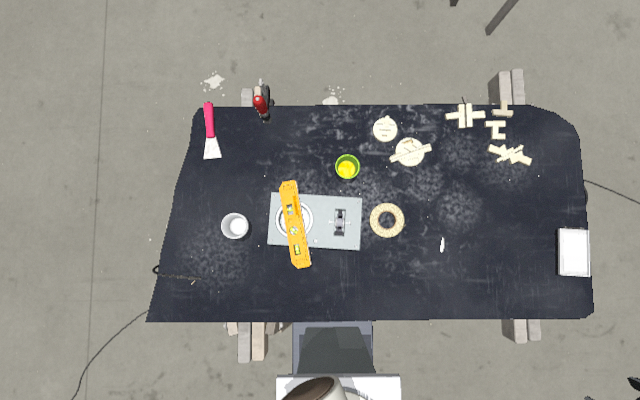

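The scene view shows the orange level across the well at about (310,213), with the cups at (260,257) and (308,173) and the tape at (372,184). In the top view the controller spans about (268..362, 193..250), the level runs from (289,181) to (302,268), and the wheel is at (340,222). I'll enlarge both and measure.

Run:
```python
from h import *
p,d,c=load('top0');C=cloud(d,c)
q=cv2.resize(p[170:280,255:415],None,fx=5,fy=5,interpolation=cv2.INTER_CUBIC);cv2.imwrite('pics/top0z.png',q)
p2,d2,c2=load('scene0');C2=cloud(d2,c2)
q=cv2.resize(p2[165:265,240:400],None,fx=5,fy=5,interpolation=cv2.INTER_CUBIC);cv2.imwrite('pics/scene0z.png',q)
def box(mask,C,n):
    X=C[mask];
    if len(X)<5: print(n,'none');return
    z=np.median(X[:,2]);(cx,cy),(w,h),a=cv2.minAreaRect(X[:,:2].astype(np.float32));print(n,len(X),'z',np.percentile(X[:,2],[5,50,95]).round(4),'c',round(cx,4),round(cy,4),'wh',round(w,4),round(h,4),'ang',round(a,2))
for n,P,CC,dd in(('top',p,C,d),('scene',p2,C2,d2)):
    hsv=cv2.cvtColor(P,cv2.COLOR_BGR2HSV);H,S,V=cv2.split(hsv)
    reg=(CC[...,0]>.25)&(CC[...,0]<.7)&(abs(CC[...,1])<.4)&(dd>0)
    box(reg&(H>8)&(H<25)&(S>150)&(V>120)&(CC[...,2]>.06),CC,n+' level')
    box(reg&(H>28)&(H<50)&(S>100)&(CC[...,2]>.02),CC,n+' green')
    box(reg&(abs(CC[...,2]-.06)<.006)&(S<60)&(V>90)&(CC[...,0]>.3)&(CC[...,0]<.62)&(CC[...,1]>-.2)&(CC[...,1]<.2),CC,n+' box')
    box(reg&(CC[...,2]>.01)&(CC[...,2]<.03)&(CC[...,1]<-.05)&(S>20)&(V>120),CC,n+' tape')
    box(reg&(CC[...,2]>.02)&(CC[...,1]>.18),CC,n+' cups')
```

```text
top level 1218 z [0.0747 0.0781 0.0808] c 0.5396 0.1071 wh 0.2146 0.043 ang 9.67
top green 174 z [0.0271 0.0538 0.0746] c 0.6032 0.0513 wh 0.0903 0.2799 ang 53.47
top box 3272 z [0.0556 0.0584 0.061 ] c 0.5472 0.0564 wh 0.23 0.1301 ang 85.73
top tape 692 z [0.0136 0.0172 0.0205] c 0.601 -0.1345 wh 0.1919 0.1632 ang 1.98
top cups 581 z [0.021  0.0481 0.0723] c 0.479 0.3113 wh 0.0607 0.2207 ang 47.2
scene level 450 z [0.0669 0.0762 0.082 ] c 0.5382 0.1114 wh 0.2136 0.0421 ang 9.53
scene green 261 z [0.0231 0.0423 0.058 ] c 0.6023 0.0454 wh 0.0737 0.2737 ang 52.73
scene box 2447 z [0.0567 0.0605 0.0633] c 0.5474 0.057 wh 0.2332 0.1347 ang 85.79
scene tape 504 z [0.0119 0.0191 0.0226] c 0.6019 -0.1331 wh 0.1947 0.1651 ang 0.16
scene cups 936 z [0.025  0.0551 0.0738] c 0.4769 0.3079 wh 0.0623 0.2203 ang 50.89
```

View pics/top0z.png

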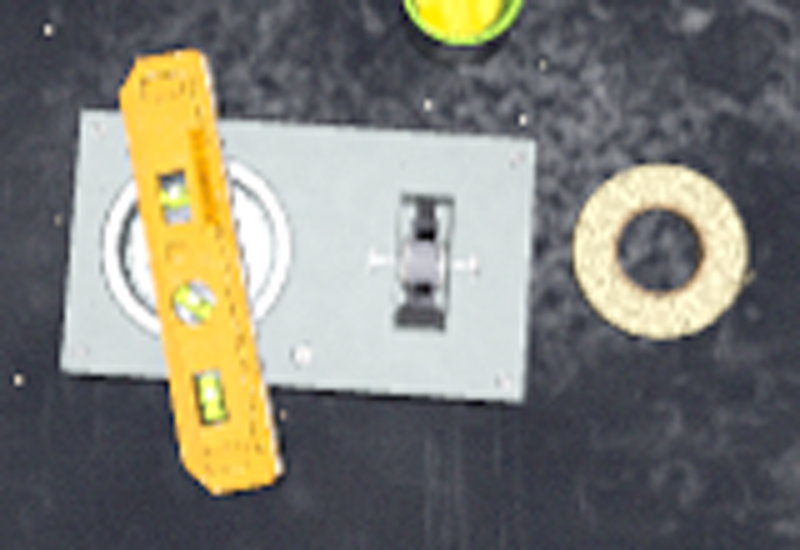

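View pics/scene0z.png

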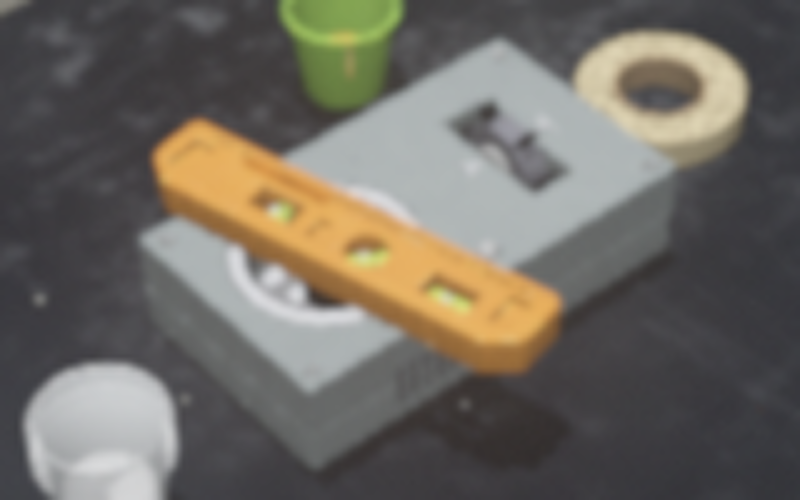

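```bash
cat >> h.py <<'E'
def state():
    s=r.sense();M=R.from_quat(s['orientation']).as_matrix();psi=np.degrees(np.arctan2(M[1,0],M[0,0]))
    print('t',round(s['t'],2),'pos',s['tool_pos'].round(4),'psi',round(psi,2),'tilt',np.round(M[:,2],3),'F',s['ft_force'].round(1),'T',s['torque'].round(2),'w',round(s['width'],4),'j',s['joints'].round(2))
    return s,M,psi
def plan(pos,psi,n=1):
    """turn to psi (tool x yaw, pointing down) in n rows, and shift; print in units per row"""
    s,M,p0=state()
    Md=np.column_stack([[np.cos(np.radians(psi)),np.sin(np.radians(psi)),0],[np.sin(np.radians(psi)),-np.cos(np.radians(psi)),0],[0,0,-1]])
    dv=R.from_matrix(M.T@Md).as_rotvec(degrees=True)
    d=np.array(pos)-s['tool_pos']
    print('turn total units',(dv/6).round(2),'shift units old axes',(M.T@d/.03).round(2),'new axes',(Md.T@d/.03).round(2))
E
python3 - <<'E'
from h import *
plan([.539,.1085,.16],9.6)
p,d,c=load('top0')
# box edges refine
C=cloud(d,c)
hsv=cv2.cvtColor(p,cv2.COLOR_BGR2HSV);H,S,V=cv2.split(hsv)
for n,uv in(('levA',(289,181)),('levB',(302,268)),('tape',(387,220)),('cup',(235,226)),('green',(347,167)),('white',(443,243))):print(n,onplane(*uv,c,{'levA':.08,'levB':.08,'tape':.02,'cup':.072,'green':.056,'white':0}[n]).round(3),C[uv[1],uv[0]].round(3))
E
```

```text
t 0.1 pos [ 0.2104 -0.5079  0.2476] psi 22.5 tilt [-0.     0.001 -1.   ] F [ 0.2  0.1 -0.2] T [0.02 0.   0.02] w 0.0856 j [-1.18  0.09  0.18  1.66  0.    1.57]
turn total units [-0.01  0.    2.15] shift units old axes [ 17.98 -14.79   2.94] new axes [ 14.23 -18.43   2.92]
levA [0.646 0.118 0.08 ] [0.646 0.118 0.079]
levB [0.433 0.087 0.08 ] [ 0.426  0.092 -0.002]
tape [ 0.549 -0.132  0.02 ] [ 0.55  -0.137 -0.006]
cup [0.536 0.252 0.072] [0.538 0.265 0.021]
green [ 0.684 -0.028  0.056] [ 0.692 -0.031  0.013]
white [ 0.488 -0.282  0.   ] [ 0.488 -0.282 -0.001]
```

move_arm(steps=[[[0,0,0.54,0,0,0,1],[0,0,0.54,0,0,0,1],[0,0,0.54,0,0,0,1],[0,0,0.53,0,0,0,1],[0,0,0,0.3,-0.4,0,1],[0,0,0,0.55,-0.7,0.1,1],[0,0,0,0.55,-0.7,0.1,1],[0,0,0,0.55,-0.7,0.1,1]]])

```text
t: 0.77
tool_pos: [0.256, -0.4229, 0.2387]
orientation: [0.996, 0.084, -0.0, -0.0]
ft_force: [-0.0, -0.1, 0.2]
width: 0.0855
```

move_arm(steps=[[[0,0,0,0.55,-0.7,0.1,1],[0,0,0,0.55,-0.7,0.1,1],[0,0,0,0.55,-0.7,0.1,1],[0,0,0,0.55,-0.7,0.1,1],[0,0,0,0.55,-0.7,0.1,1],[0,0,0,0.55,-0.7,0.1,1],[0,0,0,0.55,-0.7,0.1,1],[0,0,0,0.55,-0.7,0.1,1]]])

```text
t: 1.43
tool_pos: [0.358, -0.2349, 0.215]
orientation: [0.996, 0.084, -0.0, -0.0]
ft_force: [0.3, 0.2, -1.1]
width: 0.0853
```

move_arm(steps=[[[0,0,0,0.55,-0.7,0.1,1],[0,0,0,0.55,-0.7,0.1,1],[0,0,0,0.55,-0.7,0.1,1],[0,0,0,0.55,-0.7,0.1,1],[0,0,0,0.55,-0.7,0.1,1],[0,0,0,0.55,-0.7,0.1,1],[0,0,0,0.55,-0.7,0.1,1],[0,0,0,0.55,-0.7,0.1,1]]])

```text
t: 2.1
tool_pos: [0.4599, -0.0472, 0.191]
orientation: [0.996, 0.085, -0.0, -0.0]
ft_force: [0.3, -0.6, 0.2]
width: 0.0853
```

Run:
```python
from h import *
plan([.539,.1085,.16],9.6)
```

```text
t 2.1 pos [ 0.4599 -0.0472  0.191 ] psi 9.7 tilt [-0.  0. -1.] F [ 0.3 -0.6  0.2] T [-0.02  0.03  0.04] w 0.0853 j [-0.1  -0.14 -0.15  1.55  0.    2.87]
turn total units [-0.    0.    0.02] shift units old axes [ 3.47 -4.67  1.03] new axes [ 3.47 -4.68  1.03]
```

move_arm(steps=[[[0,0,-1,0,0,0,1],[0,0,-1,0,0,0,1],[0,0,-1,0,0,0,1],[0,0,-1,0,0,0,1],[0,0,-1,0,0,0,1],[0,0,-1,0,0,0,1],[0,0,-1,0,0,0,1],[0,0,-1,0,0,0,1]]])

```text
t: 2.77
tool_pos: [0.4594, -0.0485, 0.191]
orientation: [0.875, 0.485, -0.0, -0.0]
ft_force: [-0.4, -0.3, 0.6]
width: 0.0853
```

move_arm(steps=[[[0,0,-1,0,0,0,1],[0,0,-1,0,0,0,1],[0,0,-1,0,0,0,1],[0,0,-1,0,0,0,1],[0,0,-1,0,0,0,1],[0,0,-1,0,0,0,1],[0,0,-1,0,0,0,1],[0,0,-1,0,0,0,1]]])

```text
t: 3.43
tool_pos: [0.4594, -0.0485, 0.191]
orientation: [0.602, 0.799, -0.0, -0.0]
ft_force: [-0.1, -0.1, 0.2]
width: 0.0855
```

move_arm(steps=[[[0,0,-1,0,0,0,1],[0,0,-1,0,0,0,1],[0,0,-1,0,0,0,1],[0,0,-1,0,0,0,1],[0,0,-1,0,0,0,1],[0,0,-1,0,0,0,1],[0,0,-1,0,0,0,1],[0,0,-1,0,0,0,1]]])

```text
t: 4.1
tool_pos: [0.4594, -0.0485, 0.191]
orientation: [0.225, 0.974, 0.0, -0.0]
ft_force: [-0.9, -0.2, -0.2]
width: 0.0854
```

move_arm(steps=[[[0,0,-1,0,0,0,1],[0,0,-1,0,0,0,1],[0,0,-1,0,0,0,1],[0,0,-1,0,0,0,1],[0,0,-1,0,0,0,1],[0,0,-1,0,0,0,1],[0,0,0,0,0,0,1]]])

```text
t: 4.68
tool_pos: [0.4595, -0.0486, 0.1911]
orientation: [-0.087, 0.996, 0.0, -0.0]
ft_force: [-0.2, -0.1, 0.4]
width: 0.0854
```

Run:
```python
from h import *
plan([.539,.1085,.13],189.6)
```

```text
t 4.68 pos [ 0.4595 -0.0486  0.1911] psi -170.05 tilt [-0.  0. -1.] F [-0.2 -0.1  0.4] T [-0.04 -0.03  0.  ] w 0.0854 j [-0.11 -0.14 -0.15  1.55  0.   -0.28]
turn total units [ 0.   -0.    0.06] shift units old axes [-3.52  4.7   2.04] new axes [-3.49  4.72  2.04]
```

move_arm(steps=[[[0,0,0.06,-0.44,0.59,0.25,1],[0,0,0,-0.44,0.59,0.25,1],[0,0,0,-0.44,0.59,0.25,1],[0,0,0,-0.44,0.59,0.25,1],[0,0,0,-0.44,0.59,0.25,1],[0,0,0,-0.44,0.59,0.25,1],[0,0,0,-0.44,0.59,0.25,1],[0,0,0,-0.42,0.59,0.25,1]]])

```text
t: 5.35
tool_pos: [0.5406, 0.109, 0.1307]
orientation: [-0.079, 0.997, -0.0, -0.0]
ft_force: [-0.3, 0.0, -0.1]
width: 0.0855
```

move_arm(steps=[[[0,0,0,0,0,0,1],[0,0,0,0,0,0.3,1],[0,0,0,0,0,0.3,1],[0,0,0,0,0,0.3,1],[0,0,0,0,0,0.3,1],[0,0,0,0,0,0.2,1],[0,0,0,0,0,0.1,1],[0,0,0,0,0,0,1]]])

```text
t: 6.02
tool_pos: [0.5402, 0.1072, 0.0855]
orientation: [-0.08, 0.997, -0.0, -0.001]
ft_force: [-0.5, 0.0, 0.2]
width: 0.0852
```

Run:
```python
from h import *
plan([.539,.1085,.0805],189.6)
p,d=grab('scene','scene1');cv2.imwrite('pics/scene1z.png',cv2.resize(p[140:265,220:420],None,fx=4,fy=4,interpolation=cv2.INTER_CUBIC))
```

```text
t 6.02 pos [0.5402 0.1072 0.0855] psi -170.79 tilt [-0.001 -0.    -1.   ] F [-0.5  0.   0.2] T [ 0.03 -0.02 -0.03] w 0.0852 j [ 0.2   0.09 -0.14  1.35 -0.    0.04]
turn total units [-0.   -0.01 -0.07] shift units old axes [0.03 0.05 0.17] new axes [0.03 0.05 0.17]
```

View pics/scene1z.png

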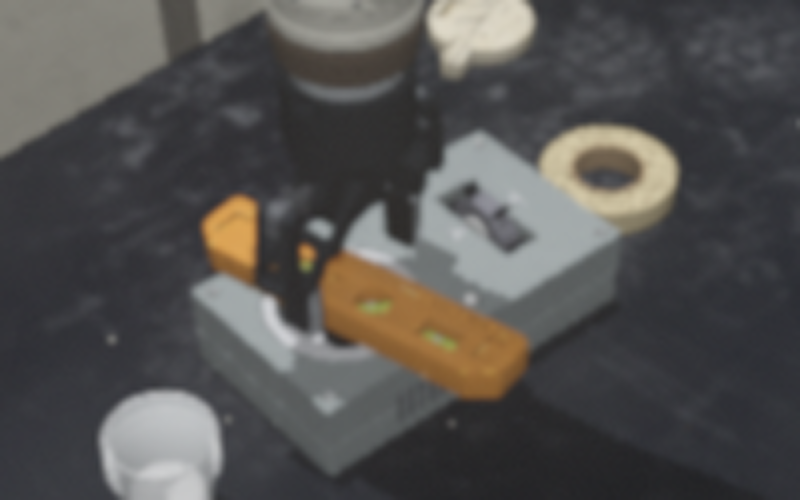

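move_arm(steps=[[[0,0,-0.07,0.03,0.05,0.05,0.6],[0,0,0,0,0,0,0.4],[0,0,0,0,0,0,0.2],[0,0,0,0,0,0,0],[0,0,0,0,0,0,-0.2],[0,0,0,0,0,0,-0.4],[0,0,0,0,0,0,-0.4],[0,0,0,0,0,0,-0.4]]], grip_force=45)

```text
t: 6.73
tool_pos: [0.5398, 0.109, 0.0855]
orientation: [-0.084, 0.996, 0.0, 0.0]
ft_force: [-1.5, -0.7, 5.4]
width: 0.0422
```

Run:
```python
from h import *
state()
p,d=grab('scene','scene2');cv2.imwrite('pics/scene2z.png',cv2.resize(p[140:265,220:420],None,fx=4,fy=4,interpolation=cv2.INTER_CUBIC))
```

```text
t 6.73 pos [0.5398 0.109  0.0855] psi -170.34 tilt [ 0.001  0.    -1.   ] F [-1.5 -0.7  5.4] T [-0.19  0.26  0.01] w 0.0422 j [ 0.2   0.09 -0.14  1.34 -0.    0.03]
```

View pics/scene2z.png

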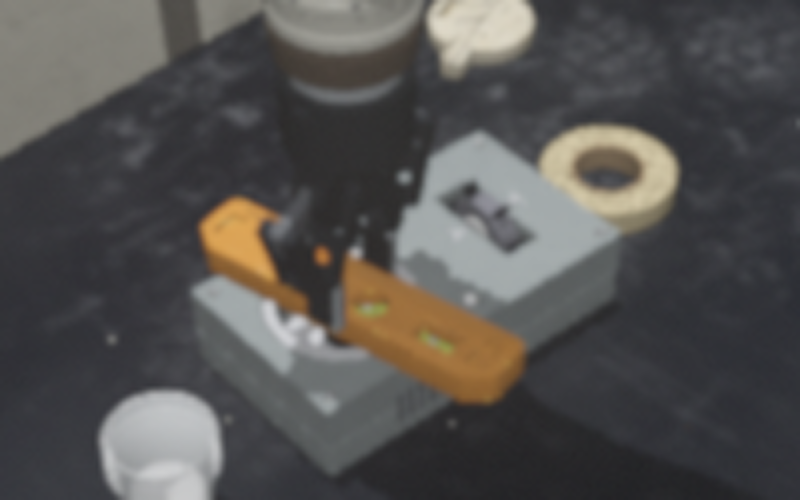

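move_arm(steps=[[[0,0,0,0,0,0,-0.5],[0,0,0,0,0,0,-0.5],[0,0,0,0,0,0,-0.5]]])

```text
t: 7.03
tool_pos: [0.5398, 0.109, 0.0855]
orientation: [-0.084, 0.996, 0.0, 0.0]
ft_force: [-1.1, -0.3, 5.2]
width: 0.0425
```

move_arm(steps=[[[0,0,0,0,0,-0.1,-0.5],[0,0,0,0,0,-0.2,-0.5],[0,0,0,0,0,-0.3,-0.5],[0,0,0,0,0,-0.4,-0.5],[0,0,0,0,0,-0.3,-0.5],[0,0,0,0,0,-0.1,-0.5],[0,0,0,0,0,0,-0.5]]])

```text
t: 7.62
tool_pos: [0.5402, 0.1091, 0.1283]
orientation: [-0.084, 0.996, 0.0, 0.001]
ft_force: [0.1, 0.0, -3.1]
width: 0.0424
```

Run:
```python
from h import *
state()
p,d=grab('scene','scene3');cv2.imwrite('pics/scene3z.png',cv2.resize(p[120:265,220:420],None,fx=4,fy=4,interpolation=cv2.INTER_CUBIC))
```

```text
t 7.62 pos [0.5402 0.1091 0.1283] psi -170.33 tilt [ 0.002  0.    -1.   ] F [ 0.1  0.  -3.1] T [ 0.01  0.06 -0.  ] w 0.0424 j [ 0.2   0.08 -0.07  1.43 -0.    0.03]
```

View pics/scene3z.png

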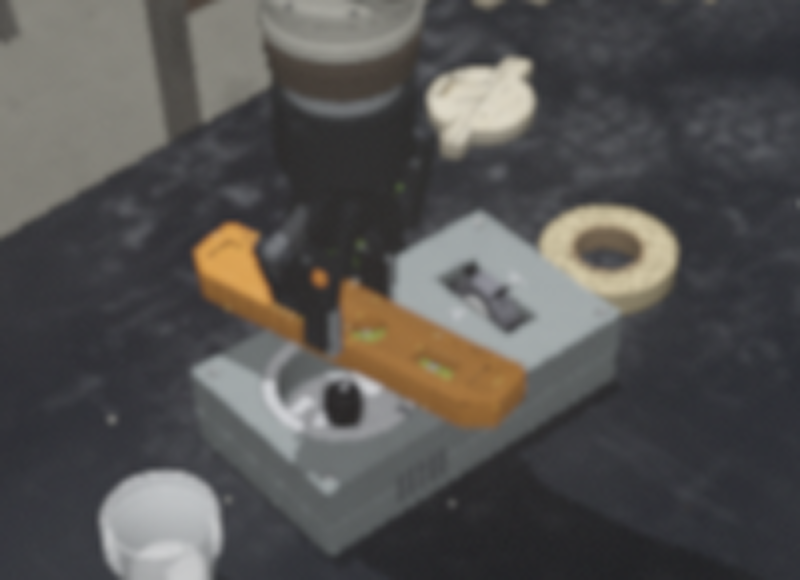

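move_arm(steps=[[[0,0,0,0,0,-0.2,-0.5],[0,0,0,0,0,-0.4,-0.5],[0,0,0,0,0,-0.5,-0.5],[0,0,0,0,-0.1,-0.5,-0.5],[0,0,0,0.1,-0.3,-0.3,-0.5],[0,0,0,0.2,-0.5,-0.1,-0.5],[0,0,0,0.22,-0.6,0,-0.5],[0,0,0,0.22,-0.6,0,-0.5]]])

```text
t: 8.33
tool_pos: [0.528, 0.0422, 0.1875]
orientation: [-0.085, 0.996, -0.0, 0.0]
ft_force: [0.1, -0.3, -2.2]
width: 0.0427
```

move_arm(steps=[[[0,0,0,0.22,-0.6,0,-0.5],[0,0,0,0.22,-0.6,0,-0.5],[0,0,0,0.22,-0.6,0,-0.5],[0,0,0,0.22,-0.6,0,-0.5],[0,0,0,0.22,-0.6,0,-0.5],[0,0,0,0.22,-0.6,0,-0.5],[0,0,0,0.22,-0.6,0,-0.5],[0,0,0,0.22,-0.6,0,-0.5]]])

```text
t: 9.0
tool_pos: [0.4998, -0.109, 0.1872]
orientation: [-0.084, 0.996, -0.0, 0.0]
ft_force: [-0.3, 1.0, -1.8]
width: 0.0428
```

move_arm(steps=[[[0,0,0,0.22,-0.6,0,-0.5],[0,0,0,0.22,-0.6,0,-0.5],[0,0,0,0.22,-0.6,0,-0.5],[0,0,0,0.22,-0.6,0,-0.5],[0,0,0,0.22,-0.6,0,-0.5],[0,0,0,0.22,-0.6,0,-0.5],[0,0,0,0.22,-0.6,0,-0.5],[0,0,0,0.22,-0.6,0,-0.5]]])

```text
t: 9.67
tool_pos: [0.4718, -0.2598, 0.1872]
orientation: [-0.084, 0.996, -0.0, -0.0]
ft_force: [0.0, -0.4, -2.3]
width: 0.0428
```

move_arm(steps=[[[0,0,0,0.22,-0.6,0,-0.5],[0,0,0,0.22,-0.6,0,-0.5],[0,0,0,0.22,-0.6,0,-0.5],[0,0,0,0.22,-0.6,0,-0.5],[0,0,0,0.22,-0.6,0,-0.5],[0,0,0,0.22,-0.6,0,-0.5],[0,0,0,0.1,-0.3,0,-0.5],[0,0,0,0,0,0,-0.5]]])

```text
t: 10.33
tool_pos: [0.4493, -0.3827, 0.1867]
orientation: [-0.083, 0.997, -0.0, -0.0]
ft_force: [-0.2, 0.0, -1.8]
width: 0.0425
```

Run:
```python
from h import *
plan([.45,-.38,.027],189.6)
p,d=grab('scene','scene4');cv2.imwrite('pics/scene4z.png',cv2.resize(p,None,fx=1.25,fy=1.25))
p,d=grab('top','top4');cv2.imwrite('pics/top4z.png',cv2.resize(p[150:290,250:410],None,fx=5,fy=4,interpolation=cv2.INTER_CUBIC))
```

```text
t 10.33 pos [ 0.4493 -0.3827  0.1867] psi -170.46 tilt [-0. -0. -1.] F [-0.2  0.  -1.8] T [ 0.06  0.03 -0.06] w 0.0425 j [-0.71  0.17  0.15  1.55 -0.   -0.87]
turn total units [ 0.   -0.   -0.01] shift units old axes [-0.04  0.08  5.32] new axes [-0.04  0.08  5.32]
```

View pics/scene4z.png

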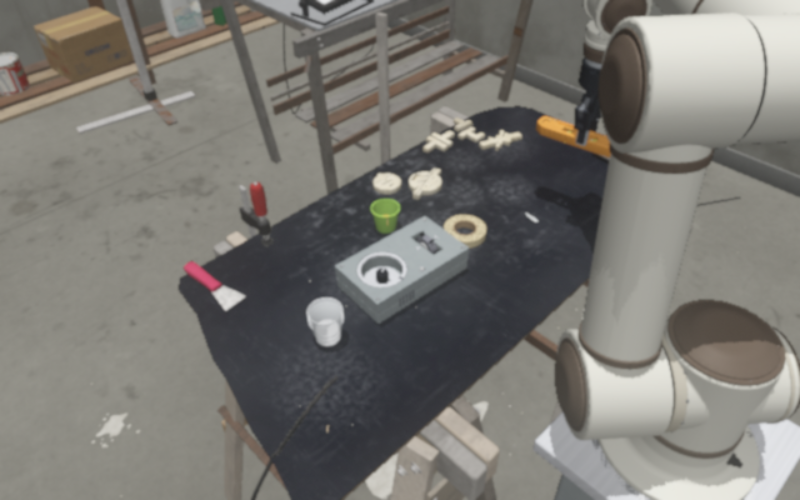

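View pics/top4.png

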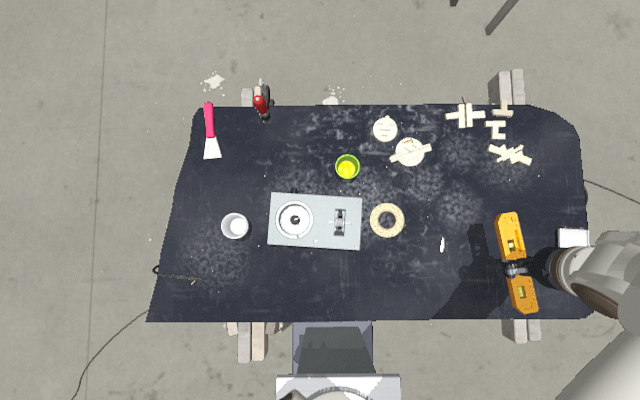

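The top view shows the level held at (517,262), clear of the white scrap at (443,243). The worktop under it is bare, so I'm lowering it.

move_arm(steps=[[[0,0,0,0,0,0.3,-0.5],[0,0,0,0,0,0.6,-0.5],[0,0,0,0,0,0.8,-0.5],[0,0,0,0,0,0.8,-0.5],[0,0,0,0,0,0.8,-0.5],[0,0,0,0,0,0.7,-0.5],[0,0,0,0,0,0.5,-0.5],[0,0,0,0,0,0.3,-0.5]]])

```text
t: 11.1
tool_pos: [0.4495, -0.3792, 0.0401]
orientation: [-0.085, 0.996, 0.001, -0.001]
ft_force: [-1.2, -1.0, -1.0]
width: 0.0425
```

move_arm(steps=[[[0,0,0,0,0,0.15,-0.5],[0,0,0,0,0,0.1,-0.5],[0,0,0,0,0,0.1,-0.5],[0,0,0,0,0,0.05,-0.5],[0,0,0,0,0,0,-0.5],[0,0,0,0,0,0,-0.5]]])

```text
t: 11.6
tool_pos: [0.4504, -0.3812, 0.0314]
orientation: [-0.084, 0.996, -0.0, 0.0]
ft_force: [0.1, 1.0, -2.6]
width: 0.0425
```

Run:
```python
from h import *
state()
```

```text
t 11.6 pos [ 0.4504 -0.3812  0.0314] psi -170.34 tilt [ 0.001 -0.001 -1.   ] F [ 0.1  1.  -2.6] T [-0.02 -0.03 -0.03] w 0.0425 j [-0.7   0.21 -0.11  1.25  0.   -0.87]
```

move_arm(steps=[[[0,0,0,0,0,0.05,-0.5],[0,0,0,0,0,0.04,-0.5],[0,0,0,0,0,0.04,-0.5],[0,0,0,0,0,0,-0.5],[0,0,0,0,0,0,-0.5]]])

```text
t: 12.02
tool_pos: [0.4501, -0.381, 0.0267]
orientation: [-0.084, 0.996, 0.0, -0.0]
ft_force: [-0.7, 0.3, -2.1]
width: 0.0425
```

move_arm(steps=[[[0,0,0,0,0,0.04,-0.5],[0,0,0,0,0,0.03,-0.5],[0,0,0,0,0,0,-0.5],[0,0,0,0,0,0,-0.5]]])

```text
t: 12.35
tool_pos: [0.4503, -0.3811, 0.0255]
orientation: [-0.084, 0.996, -0.0, 0.0]
ft_force: [-1.8, 1.7, 5.8]
width: 0.043
```

move_arm(steps=[[[0,0,0,0,0,0,0.2],[0,0,0,0,0,0,0.4],[0,0,0,0,0,0,0.8],[0,0,0,0,0,0,0.8],[0,0,0,0,0,0,0.8],[0,0,0,0,0,-0.2,0.8],[0,0,0,0,0,-0.4,0.8],[0,0,0,0,0,-0.8,0.8]]])

```text
t: 13.02
tool_pos: [0.4491, -0.3801, 0.0656]
orientation: [-0.084, 0.996, 0.001, -0.001]
ft_force: [-0.3, -0.4, 0.1]
width: 0.0764
```

move_arm(steps=[[[0,0,0,0,0,-0.9,0.8],[0,0,0,0,0,-0.9,0.8],[0,0,0,0,0,-0.9,0.8],[0,0,0,0,0,-0.5,0.8],[0,0,0,0,0,0,0.8]]])

```text
t: 13.43
tool_pos: [0.4514, -0.382, 0.1684]
orientation: [-0.084, 0.996, -0.003, 0.003]
ft_force: [0.6, -0.7, 0.7]
width: 0.077
```

Run:
```python
from h import *
state()
p,d=grab('scene','scene5')
cv2.imwrite('pics/scene5z.png',cv2.resize(p[165:265,250:390],None,fx=5.7,fy=5.7,interpolation=cv2.INTER_CUBIC))
p,d=grab('top','top5')
cv2.imwrite('pics/top5z.png',cv2.resize(p[185:255,262:367],None,fx=7.5,fy=7.5,interpolation=cv2.INTER_CUBIC))
```

```text
t 13.43 pos [ 0.4514 -0.382   0.1684] psi -170.33 tilt [ 0.006 -0.005 -1.   ] F [ 0.6 -0.7  0.7] T [-0.01 -0.07 -0.02] w 0.077 j [-0.7   0.16  0.11  1.51  0.   -0.87]
```

View pics/scene5z.png

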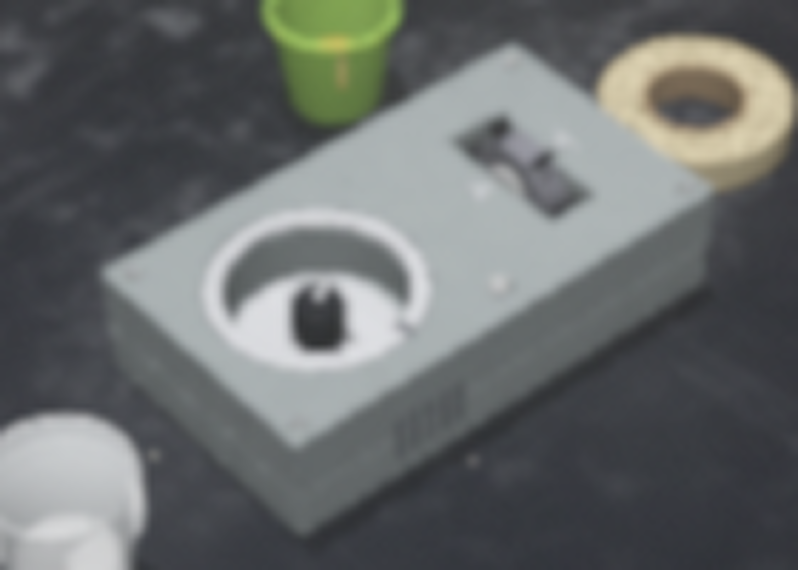

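View pics/top5z.png

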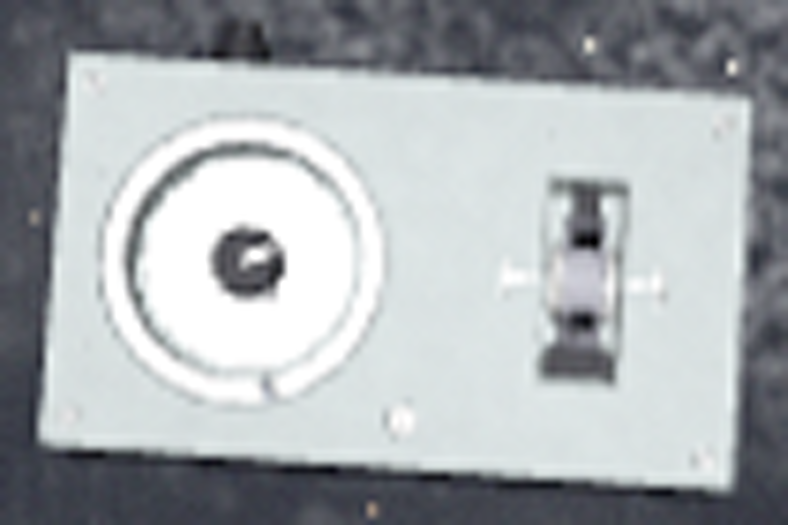

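View pics/top5.png

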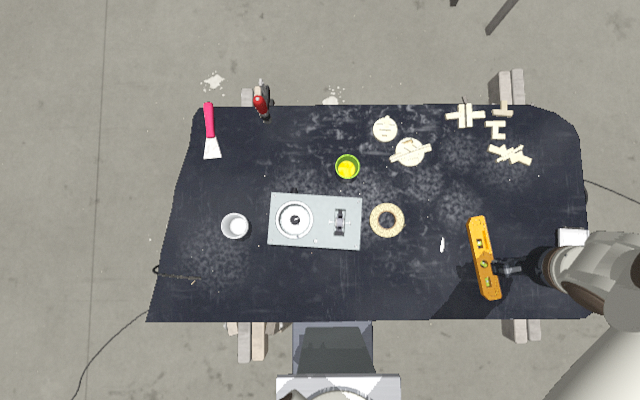

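The level lies flat on the worktop at (484,258) in the top view. In the top zoom the index mark is at (267,385) about the ring centre (244,260), and the pointer runs to (265,245). The wide home ridge seems to be at the near end of the slot, about (578,365). Next I'll get exact angles and a depth profile of the wheel.

```bash
cat > m.py <<'E'
from h import *
def frame(cx,cy,yaw):
    a=np.radians(yaw);M=np.array([[np.cos(a),-np.sin(a)],[np.sin(a),np.cos(a)]]);return np.array([cx,cy]),M
def fitbox(f):
    p,d,c=load(f);g=cv2.cvtColor(p,cv2.COLOR_BGR2GRAY)
    C=cloud(d,c);hsv=cv2.cvtColor(p,cv2.COLOR_BGR2HSV)
    m=((C[...,0]>.44)&(C[...,0]<.65)&(C[...,1]>-.1)&(C[...,1]<.21)&(C[...,2]>.05)&(C[...,2]<.066)&(hsv[...,1]<60)).astype(np.uint8)
    m=cv2.morphologyEx(m,cv2.MORPH_CLOSE,np.ones((3,3)));n,l,st,_=cv2.connectedComponentsWithStats(m);i=1+np.argmax(st[1:,4])
    cs,_=cv2.findContours((l==i).astype(np.uint8),cv2.RETR_EXTERNAL,cv2.CHAIN_APPROX_NONE)
    pts=np.array([onplane(*q[0],c,.06)[:2] for q in cs[0]],np.float32)
    return cv2.minAreaRect(pts)
E
python3 - <<'E'
from m import *
for f in('top5','scene5'):print(f,fitbox(f))
for f in('top5','scene5'):
    p,d,c=load(f);C=cloud(d,c)
    o,M=frame(.5472,.0568,-4.25)
    # rectified view of top face at z=.06 : local grid 0.5mm
    def rect(lx0,lx1,ly0,ly1,z,s=.00025):
        lx=np.arange(lx1,lx0,-s);ly=np.arange(ly1,ly0,-s);LX,LY=np.meshgrid(lx,ly,indexing='ij')
        W=np.stack([LX,LY],-1)@M.T+o;W=np.concatenate([W,np.full(W.shape[:2]+(1,),z)],-1)
        uv=proj(W.reshape(-1,3),c).reshape(W.shape[:2]+(2,)).astype(np.float32)
        return cv2.remap(p,uv[...,0],uv[...,1],cv2.INTER_CUBIC)
    a=rect(-.05,.05,.002,.102,.06);b=rect(-.05,.05,.002,.102,.0525)
    cv2.imwrite('pics/rect_%s.png'%f,np.hstack([a,b]))
    L=(C[...,:2]-o)@M
    print(f)
    for yl,yh in((-.067,-.057),(-.0735,-.0685),(-.0555,-.0505)):
        m=(L[...,1]>yl)&(L[...,1]<yh)&(abs(L[...,0])<.045)&(d>0)
        b=np.round(L[...,0][m]/.003).astype(int)
        print(yl,[(int(k*3),int(round(1000*C[...,2][m][b==k].min())),int(round(1000*C[...,2][m][b==k].max()))) for k in np.unique(b)])
E
```

```text
top5 ((0.547161340713501, 0.05640345811843872), (0.22948570549488068, 0.12966999411582947), 85.63176727294922)
scene5 ((0.5442206859588623, 0.060609057545661926), (0.23728476464748383, 0.14035387337207794), 85.67960357666016)
top5
-0.067 [(-45, 55, 57), (-42, 58, 60), (-39, 54, 62), (-36, 56, 59), (-33, 27, 30), (-30, 49, 53), (-27, 49, 53), (-24, 50, 53), (-21, 56, 58), (-18, 59, 75), (-15, 64, 77), (-12, 70, 73), (-9, 67, 69), (-6, 68, 71), (-3, 69, 73), (0, 71, 73), (3, 68, 73), (6, 69, 72), (9, 68, 73), (12, 70, 76), (15, 75, 77), (18, 60, 62), (21, 54, 55), (24, 49, 50), (27, 49, 51), (30, 50, 52), (33, 27, 61), (36, 57, 59), (39, 58, 59), (42, 58, 60), (45, 58, 61)]
-0.0735 [(-42, 60, 60), (-39, 57, 59), (-36, 59, 61), (-33, 27, 30), (-30, 49, 50), (-27, 50, 54), (-24, 50, 51), (-21, 29, 29), (-18, 30, 30), (-15, 28, 28), (-12, 29, 29), (-9, 51, 57), (-6, 57, 60), (-3, 62, 70), (0, 60, 72), (3, 61, 71), (6, 58, 70), (9, 53, 71), (12, 65, 65), (15, 29, 30), (18, 26, 26), (21, 29, 51), (24, 26, 26), (27, 27, 28), (30, 27, 30), (33, 29, 34), (36, 57, 59), (39, 55, 58), (42, 57, 60
[... 700 characters left out ...]
), (3, 72, 75), (6, 72, 74), (9, 72, 72), (12, 70, 78), (15, 69, 80), (30, 51, 53), (33, 51, 61), (36, 48, 65), (39, 59, 62), (42, 59, 64), (45, 59, 62)]
-0.0735 [(-42, 60, 63), (-39, 60, 60), (-36, 59, 62), (-27, 62, 62), (-24, 54, 54), (-21, 53, 53), (-18, 52, 52), (0, 71, 71), (36, 47, 56), (39, 47, 61), (42, 60, 62), (45, 61, 61)]
-0.0555 [(-45, 61, 61), (-42, 60, 61), (-39, 61, 61), (-36, 60, 61), (-33, 61, 61), (-27, 56, 56), (-18, 53, 66), (-15, 55, 60), (-12, 52, 75), (-9, 57, 66), (-6, 57, 65), (-3, 57, 64), (0, 61, 65), (3, 58, 72), (6, 58, 62), (9, 60, 72), (12, 70, 70), (15, 61, 70), (18, 54, 64), (21, 52, 61), (33, 61, 61), (36, 52, 61), (39, 61, 61), (42, 61, 63), (45, 59, 59)]
```

View pics/rect_top5.png

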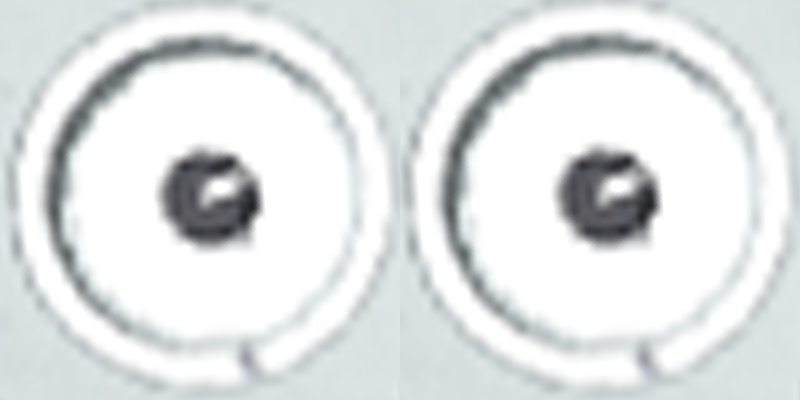

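View pics/rect_scene5.png

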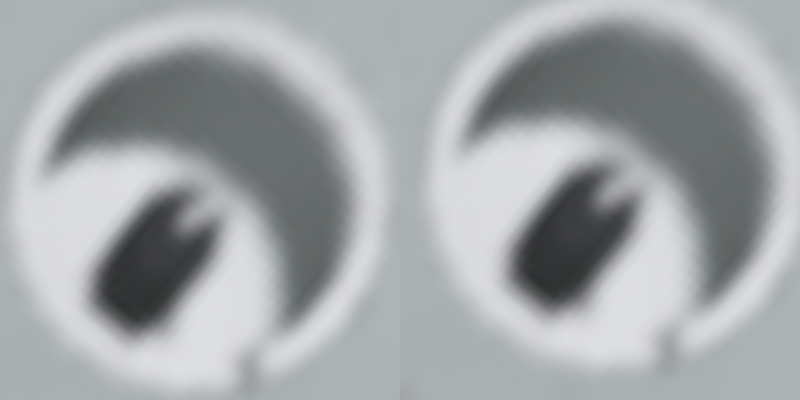

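The depth profile has ridges at local x ±16 (z about 77) and ±30 (z about 51). The one at -30 is the wide ridge, so the thumbwheel is at about -1.57. The mark is at about +16° and the pointer about 110° counter-clockwise of it. I'll do the wheel first: shut the gripper and move near it.

Run:
```python
from h import *
plan([.5087,-.0027,.15],175.7)
```

```text
t 13.53 pos [ 0.4504 -0.3812  0.1639] psi -170.34 tilt [ 0.001 -0.001 -1.   ] F [ 0.4  0.3 -0.5] T [ 0.03  0.01 -0.05] w 0.0769 j [-0.7   0.17  0.1   1.5   0.   -0.87]
turn total units [-0.01  0.01  2.33] shift units old axes [-4.03 12.11  0.45] new axes [-0.99 12.73  0.46]
```

move_arm(steps=[[[0,0,0.58,0,0,0,-1],[0,0,0.58,0,0,0,-1],[0,0,0.58,0,0,0,-1],[0,0,0.58,0,0,0,-1],[0,0,0,0,0.3,0,-1],[0,0,0,-0.05,0.6,0,-1],[0,0,0,-0.05,0.7,0,-1],[0,0,0,-0.05,0.7,0,-1]]])

```text
t: 14.2
tool_pos: [0.4593, -0.3111, 0.1617]
orientation: [0.036, 0.999, 0.001, -0.001]
ft_force: [0.6, 0.0, -0.0]
width: -0.0001
```

move_arm(steps=[[[0,0,0,-0.05,0.7,0,-1],[0,0,0,-0.05,0.7,0,-1],[0,0,0,-0.05,0.7,0,-1],[0,0,0,-0.05,0.7,0,-1],[0,0,0,-0.05,0.7,0,-1],[0,0,0,-0.05,0.7,0,-1],[0,0,0,-0.05,0.7,0,-1],[0,0,0,-0.05,0.7,0,-1]]])

```text
t: 14.87
tool_pos: [0.4836, -0.1442, 0.162]
orientation: [0.036, 0.999, 0.0, -0.001]
ft_force: [-0.3, 0.1, -0.3]
width: 0.0001
```

move_arm(steps=[[[0,0,0,-0.05,0.7,0,-1],[0,0,0,-0.05,0.7,0,-1],[0,0,0,-0.1,0.7,0,-1],[0,0,0,-0.1,0.7,0.1,-1],[0,0,0,-0.1,0.7,0.2,-1],[0,0,0,-0.05,0.4,0.2,-1],[0,0,0,0,0.2,0,-1],[0,0,0,0,0,0,-1]]])

```text
t: 15.53
tool_pos: [0.5062, -0.0232, 0.147]
orientation: [0.036, 0.999, 0.0, -0.001]
ft_force: [-0.5, 0.2, 0.0]
width: -0.0
```

Run:
```python
from h import *
plan([.5087,-.0027,.12],175.7)
p,d=grab('scene','scene6')
cv2.imwrite('pics/scene6z.png',cv2.resize(p[100:250,250:450],None,fx=4,fy=4,interpolation=cv2.INTER_CUBIC))
c=cal('scene');C=cloud(d,c)
s=r.sense();X=C-s['tool_pos']
m=(abs(X[...,0])<.04)&(abs(X[...,1])<.04)&(abs(X[...,2])<.06)&(d>0)
v,u=np.nonzero(m);Y=X[m]
for z in range(-32,30,3):
    k=(Y[:,2]*1000>z)&(Y[:,2]*1000<=z+3)
    if k.any():print(z,k.sum(),(Y[k].min(0)*1000).round(),(Y[k].max(0)*1000).round())
```

```text
t 15.53 pos [ 0.5062 -0.0232  0.147 ] psi 175.88 tilt [-0.002  0.    -1.   ] F [-0.5  0.2  0. ] T [-0.02 -0.06 -0.01] w -0.0 j [-0.05 -0.03 -0.14  1.46  0.    0.03]
turn total units [ 0.   -0.02  0.03] shift units old axes [-0.04  0.69  0.9 ] new axes [-0.03  0.69  0.9 ]
-20 1 [ -6.   7. -18.] [ -6.   7. -18.]
-17 2 [ -4.   9. -16.] [ -2.  10. -15.]
-14 5 [-10.  -2. -14.] [ -4.   9. -12.]
-11 8 [-11.  -8. -11.] [ 4. 16. -8.]
-8 12 [-12. -10.  -7.] [ 4. 17. -5.]
-5 11 [-12.  -1.  -5.] [ 4. 17. -2.]
-2 9 [-12.  -0.  -2.] [ 8. 16.  1.]
1 15 [-11. -10.   1.] [ 9. 17.  4.]
4 11 [-12.  -2.   4.] [ 5. 18.  7.]
7 11 [-12.  -9.   7.] [ 7. 16. 10.]
10 14 [-12.  -8.  11.] [ 3. 18. 13.]
13 10 [-12.  -9.  13.] [-3. 15. 16.]
16 7 [-12.  -6.  16.] [-7. 11. 17.]
19 10 [-12.  -1.  19.] [-4. 18. 22.]
22 7 [-12.  -4.  22.] [-7. 17. 24.]
25 12 [-13. -24.  25.] [-5. 25. 28.]
28 15 [-14. -18.  28.] [-6. 33. 31.]
```

View pics/scene6z.png

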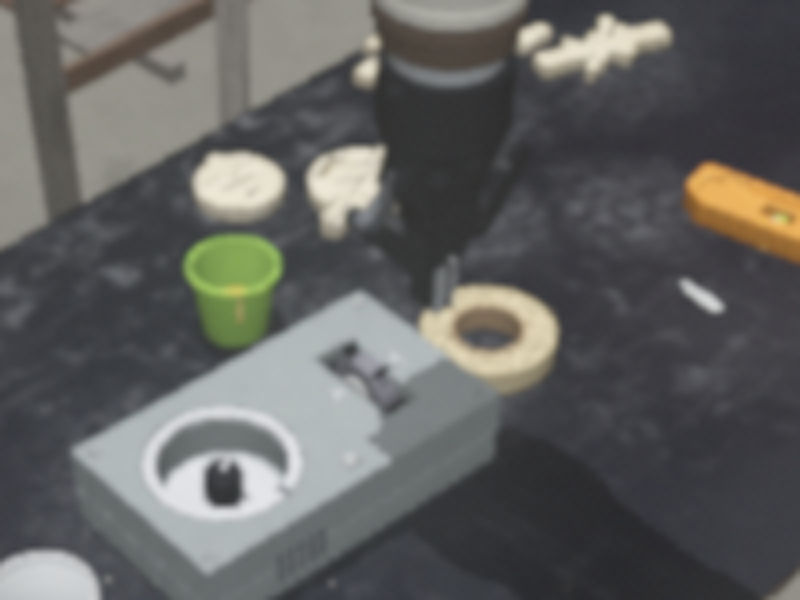

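move_arm(steps=[[[0,0,0,0,0.35,0,-1],[0,0,0,-0.03,0.34,0.2,-1],[0,0,0,0,0,0.4,-1],[0,0,0,0,0,0.5,-1],[0,0,0,0,0,0.5,-1],[0,0,0,0,0,0.2,-1],[0,0,0,0,0,0,-1],[0,0,0,0,0,0,-1]]])

```text
t: 16.25
tool_pos: [0.509, -0.0038, 0.0935]
orientation: [0.037, 0.999, -0.0, -0.0]
ft_force: [-0.1, 0.0, 0.4]
width: 0.0
```

Run:
```python
from h import *
plan([.5087,-.0027,.0925],175.7)
p,d=grab('scene','scene7')
cv2.imwrite('pics/scene7z.png',cv2.resize(p[130:230,290:420],None,fx=6,fy=6,interpolation=cv2.INTER_CUBIC))
```

```text
t 16.25 pos [ 0.509  -0.0038  0.0935] psi 175.74 tilt [-0.001 -0.    -1.   ] F [-0.1  0.   0.4] T [0.02 0.03 0.02] w 0.0 j [-0.01 -0.01 -0.23  1.36 -0.    0.07]
turn total units [-0.   -0.01  0.01] shift units old axes [0.01 0.03 0.03] new axes [0.01 0.03 0.03]
```

View pics/scene7z.png

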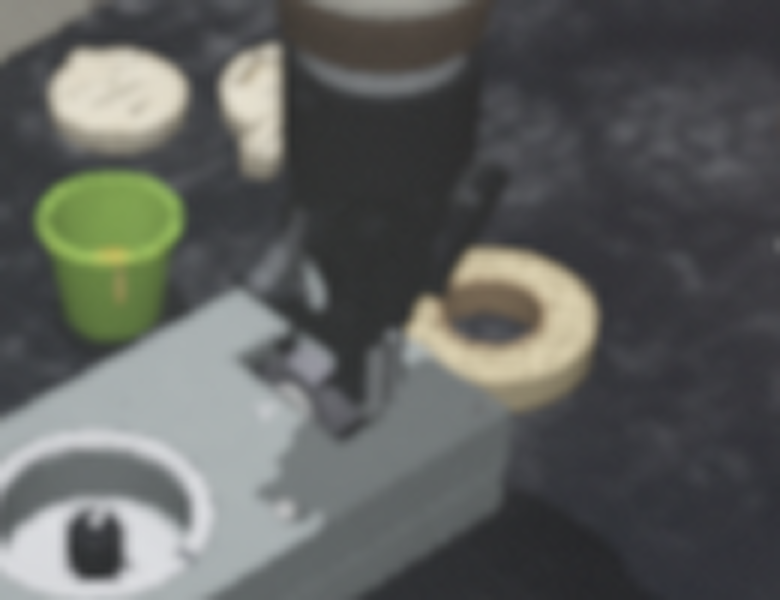

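move_arm(steps=[[[0,0,0,-0.15,0.02,0.03,-1],[0,0,0,-0.15,0,0,-1],[0,0,0,-0.15,0,0,-1],[0,0,0,-0.15,0,0,-1],[0,0,0,-0.1,0,0,-1],[0,0,0,-0.1,0,0,-1],[0,0,0,0,0,0,-1],[0,0,0,0,0,0,-1]]])

```text
t: 16.97
tool_pos: [0.5344, -0.0049, 0.0941]
orientation: [0.037, 0.999, 0.0, 0.001]
ft_force: [-0.2, 0.2, -0.0]
width: -0.0002
```

Run:
```python
from h import *
plan([.544,-.0053,.0925],175.7)
```

```text
t 16.97 pos [ 0.5344 -0.0049  0.0941] psi 175.74 tilt [ 0.002 -0.    -1.   ] F [-0.2  0.2 -0. ] T [-0.03  0.03 -0.04] w -0.0002 j [-0.01  0.04 -0.17  1.36 -0.    0.07]
turn total units [0.   0.02 0.01] shift units old axes [-0.32  0.01  0.06] new axes [-0.32  0.01  0.05]
```

move_arm(steps=[[[0,0,0,-0.1,0,0.04,-1],[0,0,0,-0.1,0,0,-1],[0,0,0,-0.08,0,0,-1],[0,0,0,-0.04,0,0,-1],[0,0,0,0,0,0,-1],[0,0,0,0,0,0,-1]]])

```text
t: 17.47
tool_pos: [0.5429, -0.0056, 0.0914]
orientation: [0.037, 0.999, -0.0, -0.0]
ft_force: [-1.3, 0.3, -0.9]
width: 0.0002
```

Run:
```python
from h import *
state()
p,d=grab('scene','scene8')
cv2.imwrite('pics/scene8z.png',cv2.resize(p[130:230,290:420],None,fx=6,fy=6,interpolation=cv2.INTER_CUBIC))
```

```text
t 17.47 pos [ 0.5429 -0.0056  0.0914] psi 175.74 tilt [-0. -0. -1.] F [-1.3  0.3 -0.9] T [0.05 0.15 0.03] w 0.0002 j [-0.01  0.07 -0.15  1.36 -0.    0.06]
```

View pics/scene8z.png

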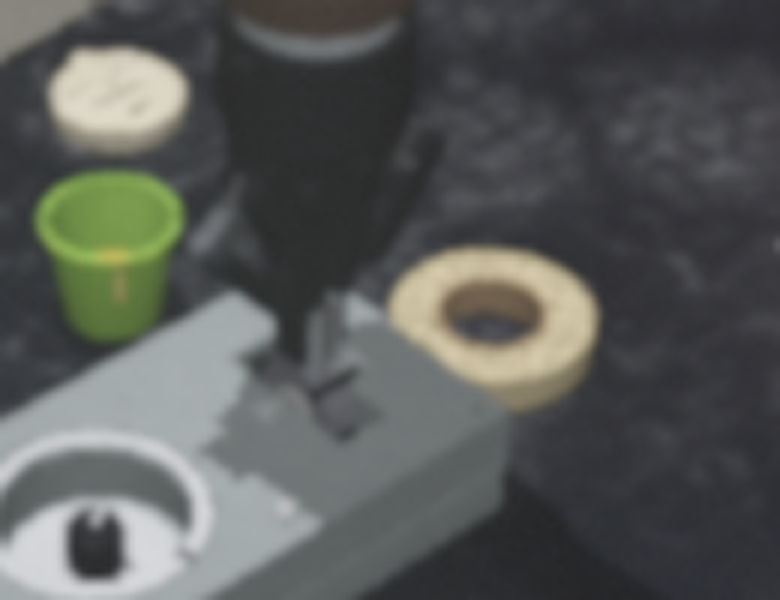

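The wide ridge has come up behind the fingers at (335,385). Raising, backing off and checking.

move_arm(steps=[[[0,0,0,0,0,-0.3,-1],[0,0,0,0,0,-0.4,-1],[0,0,0,0.2,0,-0.1,-1],[0,0,0,0.4,0,0,-1],[0,0,0,0.4,0,0,-1],[0,0,0,0.2,0,0,-1],[0,0,0,0,0,0,-1],[0,0,0,0,0,0,-1]]])

```text
t: 18.18
tool_pos: [0.5071, -0.0029, 0.1164]
orientation: [0.037, 0.999, 0.0, 0.001]
ft_force: [0.2, -0.1, 0.1]
width: -0.0
```

Run:
```python
from m import *
plan([.5087,-.0027,.0925],175.7)
p,d=grab('scene','scene9')
cv2.imwrite('pics/scene9z.png',cv2.resize(p[130:230,290:420],None,fx=6,fy=6,interpolation=cv2.INTER_CUBIC))
o,M=frame(.5472,.0566,-4.3)
c=cal('scene');C=cloud(d,c);L=(C[...,:2]-o)@M
m=(abs(L[...,1]+.062)<.013)&(abs(L[...,0])<.036)&(C[...,2]>.063)&(C[...,2]<.085)
for a in sorted((np.c_[L[m],C[...,2][m]]*1000).round().tolist()):print([int(x) for x in a],end=' ')
```

```text
t 18.18 pos [ 0.5071 -0.0029  0.1164] psi 175.75 tilt [ 0.001 -0.    -1.   ] F [ 0.2 -0.1  0.1] T [-0.02 -0.04 -0.01] w -0.0 j [-0.01 -0.03 -0.19  1.4  -0.    0.07]
turn total units [0.   0.01 0.01] shift units old axes [-0.05  0.01  0.8 ] new axes [-0.05  0.01  0.8 ]
[-20, -60, 64] [-20, -60, 78] [-19, -71, 77] [-19, -57, 78] [-19, -54, 80] [-18, -65, 63] [-18, -62, 78] [-18, -59, 63] [-18, -52, 77] [-17, -69, 77] [-17, -66, 68] [-17, -66, 75] [-17, -66, 79] [-17, -53, 67] [-17, -49, 75] [-16, -67, 64] [-16, -61, 64] [-16, -57, 66] [-16, -54, 71] [-15, -71, 71] [-15, -58, 72] [-15, -55, 67] [-14, -66, 66] [-14, -65, 64] [-14, -62, 75] [-14, -59, 67] [-14, -53, 67] [-14, -52, 74] [-14, -49, 73] [-13, -63, 64] [-13, -63, 68] [-13, -50, 68] [-11, -59, 72] [-9, -57, 72] [-8, -61, 72] [-8, -54, 72] [-7, -55, 68] [-6, -69, 69] [-6, -66, 68] [-6, -60, 71] [-6, -53, 76] [-5, -67, 72] [-5, -64, 71] [-4, -62, 72] [-4, -55, 66] [-4, -55, 69] [-3, -66, 72] [-3, -59, 70] [-3, -59, 73] [-2, -54, 65] [-2, -53, 73] [-1, -67, 74] [-1, -61, 74] [0, -65, 71] [0, -65, 77] [0, -58, 72] [0, -58, 75] [0, -52, 75] [1, -56, 66] [1, -56, 72] [1, -52, 68] [2, -67, 72] [2, -63, 74] [2, -60, 75] [2, -53, 70] [4, -58, 72] [4, -55, 74] [5, -66, 74] [6, -61, 72] [6, -53, 70] [7, -64, 73] [7, -58, 74] [7, -54, 72] [8, -62, 73] [8, -56, 64] [8, -52, 63] [9, -54, 65] [10, -64, 75] [10, -61, 76] [10, -60, 74] [10, -58, 71] [10, -57, 78] [10, -54, 67] [11, -65, 77] [11, -61, 79] [11, -58, 74] [11, -55, 69] [12, -62, 81] [12, -56, 72] [13, -66, 78] [13, -59, 82] [13, -57, 80] [13, -54, 65] [13, -54, 69] [14, -61, 77] [14, -57, 73] [14, -57, 76] [18, -58, 66] [18, -55, 65] [33, -51, 64] [34, -56, 63]
```

View pics/scene9z.png

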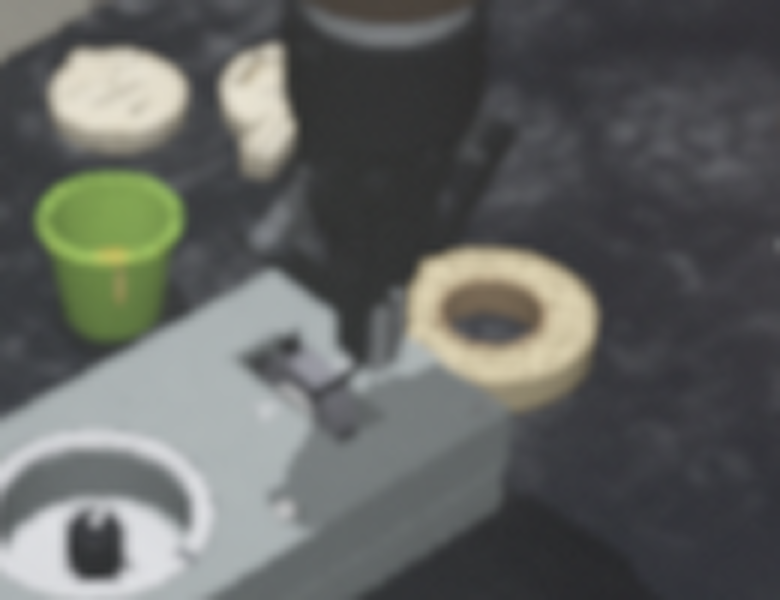

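move_arm(steps=[[[0,0,0,0,0,0.3,-1],[0,0,0,0,0,0.4,-1],[0,0,0,-0.05,0,0.1,-1],[0,0,0,-0.1,0,0,-1],[0,0,0,-0.15,0,0,-1],[0,0,0,-0.15,0,0,-1],[0,0,0,-0.15,0,0,-1],[0,0,0,-0.05,0,0,-1]]])

```text
t: 18.9
tool_pos: [0.528, -0.0044, 0.0959]
orientation: [0.037, 0.999, 0.0, 0.002]
ft_force: [-8.2, -0.6, 28.8]
width: -0.0001
```

move_arm(steps=[[[0,0,0,0,0,0,-1],[0,0,0,0,0,0,-1]]])

```text
t: 19.07
tool_pos: [0.5286, -0.0045, 0.0961]
orientation: [0.037, 0.999, -0.0, 0.003]
ft_force: [-5.9, -0.2, 26.1]
width: 0.0001
```

Run:
```python
from m import *
plan([.5296,-.0042,.0925],175.7)
p,d=grab('scene','scene10')
cv2.imwrite('pics/scene10z.png',cv2.resize(p[130:230,290:420],None,fx=6,fy=6,interpolation=cv2.INTER_CUBIC))
```

```text
t 19.07 pos [ 0.5286 -0.0045  0.0961] psi 175.74 tilt [ 0.007 -0.    -1.   ] F [-5.9 -0.2 26.1] T [-0.16  0.97 -0.09] w 0.0001 j [-0.01  0.03 -0.18  1.36 -0.    0.07]
turn total units [0.   0.06 0.01] shift units old axes [-0.03  0.01  0.12] new axes [-0.03  0.01  0.12]
```

View pics/scene10z.png

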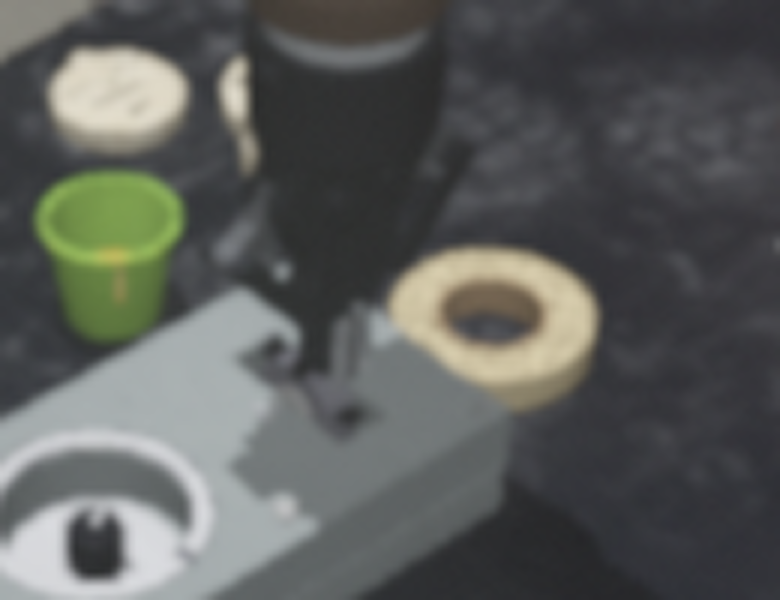

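Fz is about 26 N, so the tip is on top of a ridge. Lifting off and looking.

move_arm(steps=[[[0,0,0,0,0,-0.3,-1],[0,0,0,0,0,-0.4,-1],[0,0,0,0.2,0,-0.1,-1],[0,0,0,0.4,0,0,-1],[0,0,0,0.4,0,0,-1],[0,0,0,0.2,0,0,-1],[0,0,0,0,0,0,-1],[0,0,0,0,0,0,-1]]])

```text
t: 19.78
tool_pos: [0.4905, -0.0016, 0.1159]
orientation: [0.037, 0.999, -0.0, 0.0]
ft_force: [-0.3, 0.5, -0.1]
width: 0.0002
```

```bash
cat >> m.py <<'E'
def wheelprof(d,c):
    o,M=frame(.5472,.0566,-4.3)
    C=cloud(d,c);L=(C[...,:2]-o)@M
    out=[]
    for lo,hi in((-.068,-.056),(-.074,-.069),(-.055,-.050)):
        m=(L[...,1]>lo)&(L[...,1]<hi)&(abs(L[...,0])<.038)&(C[...,2]>.045)&(C[...,2]<.085)
        a=(np.c_[L[m][:,0],C[...,2][m]]*1000).round().astype(int);print(lo,' '.join('%d:%d'%tuple(x) for x in sorted(a.tolist())))
E
python3 - <<'E'
from m import *
state()
p,d=grab('scene','scene11')
cv2.imwrite('pics/scene11z.png',cv2.resize(p[130:230,290:420],None,fx=6,fy=6,interpolation=cv2.INTER_CUBIC))
wheelprof(d,cal('scene'))
E
```

```text
t 19.78 pos [ 0.4905 -0.0016  0.1159] psi 175.75 tilt [ 0.001 -0.    -1.   ] F [-0.3  0.5 -0.1] T [-0.    0.01 -0.02] w 0.0002 j [-0.   -0.06 -0.23  1.4  -0.    0.07]
-0.068 -38:62 -36:62 -36:63 -35:59 -34:56 -33:61 -32:57 -31:67 -28:62 -27:60 -27:64 -26:62 -25:63 -24:63 -24:65 -22:49 -22:62 -21:48 -21:50 -21:51 -21:52 -21:54 -21:55 -21:62 -20:45 -19:48 -19:55 -19:64 -18:61 -17:59 -17:59 -17:62 -17:65 -17:67 -16:66 -15:61 -15:66 -15:70 -14:62 -13:72 -13:74 -12:64 -11:65 -11:67 -11:72 -9:65 -9:69 -9:72 -9:72 -9:73 -8:64 -8:65 -8:70 -7:72 -7:73 -6:69 -6:73 -5:72 -5:76 -5:77 -5:78 -5:84 -4:73 -4:79 -4:79 -4:80 -4:84 -3:72 -3:73 -3:76 -3:83 0:80 7:73 9:73 12:70 13:70 15:69 17:68 17:71 19:67 20:66 20:72 21:65 21:67 21:68 22:69 24:68 24:69 24:71 24:72 26:71 33:52 34:55 34:56 35:45 35:52 35:55 35:59 35:61 36:46 36:48 36:51 36:52 37:46 37:57 37:60 37:61 37:62 38:54 38:64
-0.074 -36:61 -32:58 -31:61 -28:55 -26:54 -24:56 -21:47 -21:53 -18:45 -13:64 -5:80 -4:84 -2:74 24:60 28:60 35:62 35:63
-0.055 -38:59 -38:61 -37:61 -35:62 -22:64 -16:55 -16:59 -16:61 -15:64 -14:58 -13:59 -13:63 -12:52 -12:66 -9:54 -9:60 -9:63 -8:65 -8:69 -7:60 -7:67 -6:56 -6:79 -6:82 -5:59 -5:67 -5:74 -5:82 -4:70 -4:78 -4:83 -3:63 -3:73 -3:84 -2:58 -2:59 -2:80 1:58 1:74 2:58 2:60 2:63 3:60 3:64 3:65 5:59 5:67 5:77 6:70 7:60 11:57 11:65 14:58 14:64 14:67 15:58 16:64 16:67 18:51 20:57 20:61 34:59 35:54 35:61 37:57 37:60 37:62 37:64
```

View pics/scene11z.png

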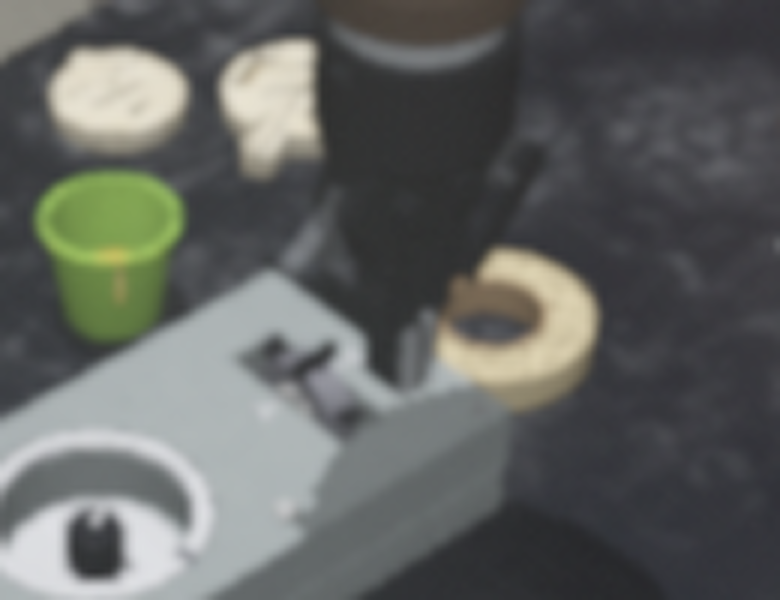

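Run:
```python
from m import *
p,d=grab('top','top11')
cv2.imwrite('pics/top11z.png',cv2.resize(p[185:255,262:367],None,fx=7.5,fy=7.5,interpolation=cv2.INTER_CUBIC))
wheelprof(d,cal('top'))
```

```text
-0.068 26:65 26:66 26:67 34:57 34:58 34:59 34:59 35:58 36:59 37:55 37:58 37:58 37:60
-0.074 35:56 35:59 37:56 38:57
-0.055 34:50 34:55 36:56 36:61
```

View pics/top11z.png

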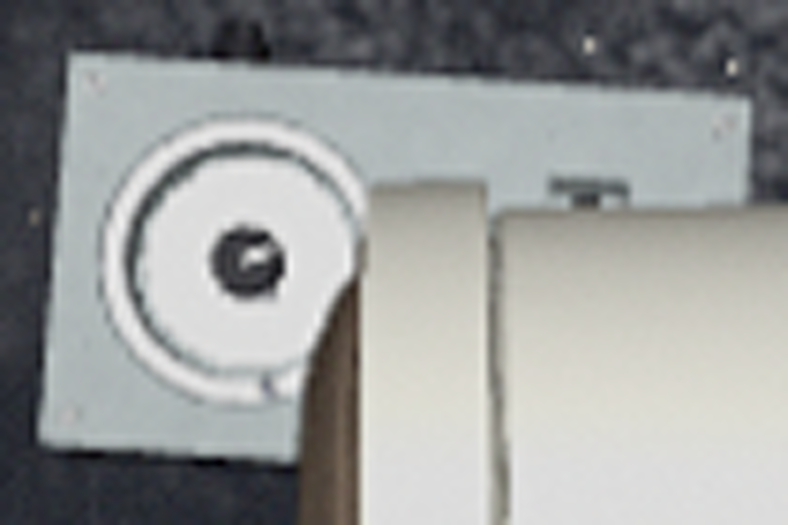

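move_arm(steps=[[[0,0,0,-0.3,0,0,-1],[0,0,0,-0.35,0,0,-1],[0,0,0,-0.2,0,0,-1],[0,0,0,0,0,0.2,-1],[0,0,0,0,0,0.3,-1],[0,0,0,0,0,0.28,-1],[0,0,0,0,0,0,-1],[0,0,0,0,0,0,-1]]])

```text
t: 20.55
tool_pos: [0.515, -0.0035, 0.0913]
orientation: [0.037, 0.999, -0.0, -0.001]
ft_force: [0.9, 0.6, 0.5]
width: -0.0001
```

Run:
```python
from m import *
plan([.5296,-.0042,.0925],175.7)
```

```text
t 20.55 pos [ 0.515  -0.0035  0.0913] psi 175.75 tilt [-0.002  0.    -1.   ] F [0.9 0.6 0.5] T [-0.02 -0.02 -0.  ] w -0.0001 j [-0.01  0.   -0.21  1.36  0.    0.07]
turn total units [-0.   -0.02  0.01] shift units old axes [-0.49  0.01 -0.04] new axes [-0.49  0.01 -0.04]
```

move_arm(steps=[[[0,0,0,-0.1,0,0,-1],[0,0,0,-0.1,0,0,-1],[0,0,0,-0.1,0,0,-1],[0,0,0,-0.06,0,0,-1],[0,0,0,0,0,0,-1]]])

```text
t: 20.97
tool_pos: [0.527, -0.0043, 0.0924]
orientation: [0.037, 0.999, 0.0, 0.0]
ft_force: [-0.8, 0.5, -0.3]
width: 0.0
```

move_arm(steps=[[[0,0,0,-0.04,0,0,-1],[0,0,0,-0.04,0,0,-1]]])

```text
t: 21.13
tool_pos: [0.5288, -0.0045, 0.0924]
orientation: [0.037, 0.999, 0.0, -0.0]
ft_force: [-2.1, -0.4, 2.3]
width: 0.0001
```

move_arm(steps=[[[0,0,0,-0.04,0,0,-1],[0,0,0,0,0,0,-1],[0,0,0,0,0,0,-1]]])

```text
t: 21.38
tool_pos: [0.5303, -0.0046, 0.0923]
orientation: [0.037, 0.999, -0.0, 0.0]
ft_force: [-1.3, -0.1, 1.3]
width: -0.0001
```

Run:
```python
from m import *
plan([.5296,-.0042,.0925],175.7)
p,d=grab('scene','scene12')
cv2.imwrite('pics/scene12z.png',cv2.resize(p[130:230,290:420],None,fx=6,fy=6,interpolation=cv2.INTER_CUBIC))
```

```text
t 21.38 pos [ 0.5303 -0.0046  0.0923] psi 175.75 tilt [ 0. -0. -1.] F [-1.3 -0.1  1.3] T [ 0.05  0.19 -0.01] w -0.0001 j [-0.01  0.04 -0.18  1.36 -0.    0.07]
turn total units [-0.    0.    0.01] shift units old axes [ 0.02  0.01 -0.01] new axes [ 0.02  0.01 -0.01]
```

View pics/scene12z.png

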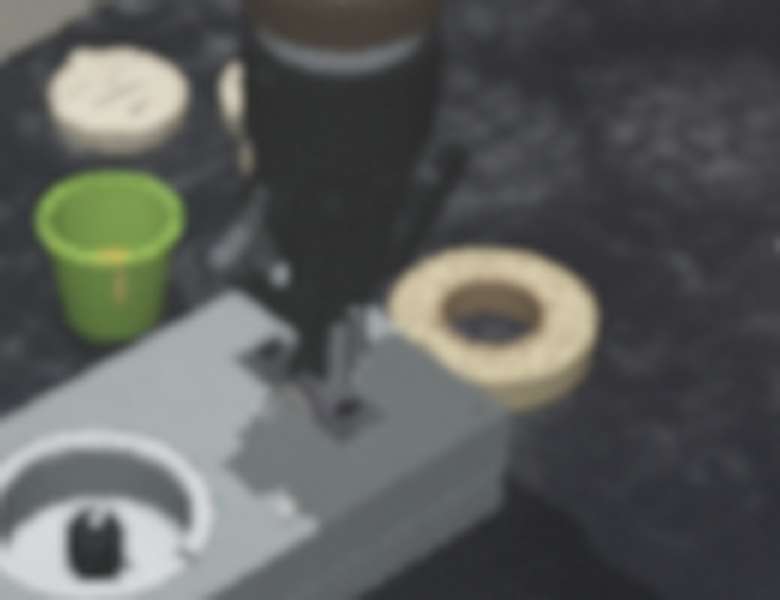

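move_arm(steps=[[[0,0,0,0.2,0,0,-1],[0,0,0,0.4,0,0,-1],[0,0,0,0.3,0,-0.3,-1],[0,0,0,0,0,-0.8,-1],[0,0,0,0,0,-0.9,-1],[0,0,0,0,0.2,-0.3,-0.15],[0,0,0,0,0.4,0,-0.15],[0,0,0,0,0.4,0,-0.15]]])

```text
t: 22.1
tool_pos: [0.5056, 0.0281, 0.1616]
orientation: [0.038, 0.999, 0.0, 0.001]
ft_force: [1.0, 0.8, -1.3]
width: 0.0352
```

Run:
```python
from m import *
plan([.551,.1085,.12],175.7)
p,d=grab('scene','scene13')
cv2.imwrite('pics/scene13z.png',cv2.resize(p[130:230,290:420],None,fx=6,fy=6,interpolation=cv2.INTER_CUBIC))
wheelprof(d,cal('scene'))
```

```text
t 22.1 pos [0.5056 0.0281 0.1616] psi 175.7 tilt [ 0.001  0.    -1.   ] F [ 1.   0.8 -1.3] T [ 0.04 -0.03  0.07] w 0.0352 j [ 0.06 -0.03 -0.11  1.49  0.    0.13]
turn total units [ 0.    0.01 -0.  ] shift units old axes [-1.31  2.79  1.39] new axes [-1.31  2.79  1.39]
-0.068 -38:58 -38:60 -38:61 -37:62 -36:60 -35:60 -35:62 -32:60 -28:70 -27:66 -26:66 -24:67 -24:67 -23:53 -23:64 -23:67 -22:54 -22:67 -21:51 -21:52 -21:55 -21:63 -20:45 -20:46 -20:49 -20:53 -20:56 -20:59 -20:66 -19:57 -19:65 -17:57 -17:61 -17:63 -17:65 -16:65 -16:70 -15:66 -15:68 -14:64 -14:69 -14:72 -13:64 -13:70 -12:66 -11:69 -10:69 -9:68 -9:69 -9:70 -9:71 -9:75 -7:73 -6:69 -6:73 -5:73 -5:74 -4:72 -4:82 -3:83 -2:72 -2:73 -2:74 -2:78 -1:70 -1:77 -1:78 -1:79 -1:84 0:73 0:74 0:74 0:80 0:83 1:82 3:81 14:69 17:67 18:66 20:58 20:65 21:67 22:63 24:62 24:66 24:66 25:61 25:68 26:65 27:69 28:65 28:67 29:65 33:54 33:64 34:48 34:58 35:56 35:61 36:47 36:49 36:53 37:53 37:62 37:63
-0.074 -38:58 -36:58 -33:60 -33:63 -28:55 -27:58 -25:64 -24:52 -21:61 -15:64 -14:61 -6:68 0:73 0:80 1:71 1:82 28:57 38:58
-0.055 -38:59 -37:63 -35:60 -34:58 -34:61 -20:54 -19:57 -16:55 -16:59 -16:62 -16:64 -13:54 -13:56 -13:64 -12:60 -12:66 -12:69 -9:71 -9:74 -8:53 -8:59 -8:66 -6:55 -6:62 -5:58 -5:67 -4:63 -4:69 -3:57 -3:61 -2:64 -2:65 -2:69 -2:82 -2:84 -1:61 -1:75 -1:78 0:55 0:59 1:63 2:65 2:66 2:69 2:83 3:57 3:80 4:59 4:72 6:62 6:66 7:62 8:72 10:59 10:64 11:60 11:66 12:70 14:58 14:61 15:63 17:59 18:65 21:56 22:52 33:55 35:54 35:58 35:61 36:59 36:62
```

View pics/scene13z.png

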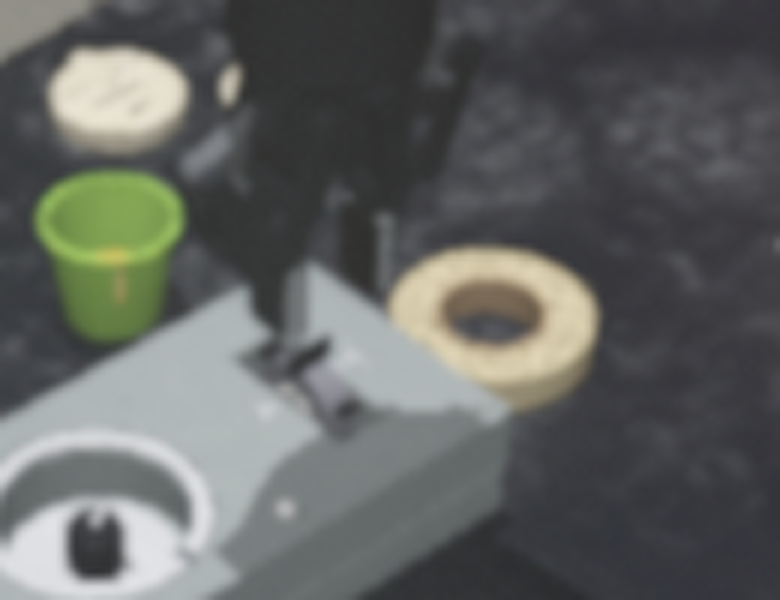

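The home ridge's top sits at local x -2 to +3, so it's upright, with its neighbours symmetric at ±27. On to the well.

move_arm(steps=[[[0,0,0,-0.2,0.4,0,-0.15],[0,0,0,-0.2,0.5,0.1,-0.15],[0,0,0,-0.2,0.5,0.2,-0.15],[0,0,0,-0.2,0.5,0.3,-0.15],[0,0,0,-0.25,0.4,0.3,-0.15],[0,0,0,-0.2,0.1,0.2,-0.15],[0,0,0,0,0,0,-0.15],[0,0,0,0,0,0,-0.15]]])

```text
t: 22.82
tool_pos: [0.5479, 0.0964, 0.1272]
orientation: [0.037, 0.999, -0.0, -0.001]
ft_force: [-0.4, -0.4, 0.2]
width: 0.0363
```

Run:
```python
from m import *
plan([.551,.1085,.056],175.7)
p,d=grab('scene','scene14')
cv2.imwrite('pics/scene14z.png',cv2.resize(p[140:240,250:380],None,fx=6,fy=6,interpolation=cv2.INTER_CUBIC))
p,d=grab('top','top14')
cv2.imwrite('pics/top14z.png',cv2.resize(p[185:255,262:367],None,fx=7.5,fy=7.5,interpolation=cv2.INTER_CUBIC))
# knob axis from scenes before: knob top depth centroid, ring fit
for f in('top5','scene5'):
    p,d,c=load(f);C=cloud(d,c);m=(C[...,2]>.044)&(C[...,2]<.056)&(np.hypot(C[...,0]-.551,C[...,1]-.1085)<.02)
    print(f,m.sum(),C[m].mean(0).round(4),C[m].min(0).round(4),C[m].max(0).round(4))
    g=cv2.cvtColor(p,cv2.COLOR_BGR2GRAY)
```

```text
t 22.82 pos [0.5479 0.0964 0.1272] psi 175.78 tilt [-0.002 -0.001 -1.   ] F [-0.4 -0.4  0.2] T [-0.07 -0.07  0.01] w 0.0363 j [ 0.17  0.09 -0.05  1.43 -0.    0.25]
turn total units [-0.01 -0.02  0.01] shift units old axes [-0.08  0.41  2.37] new axes [-0.07  0.41  2.37]
top5 72 [0.5511 0.1079 0.0507] [0.5405 0.0959 0.0467] [0.5609 0.1187 0.0554]
scene5 73 [0.5497 0.1117 0.0515] [0.5396 0.0995 0.0445] [0.5642 0.1223 0.0557]
```

View pics/scene14z.png

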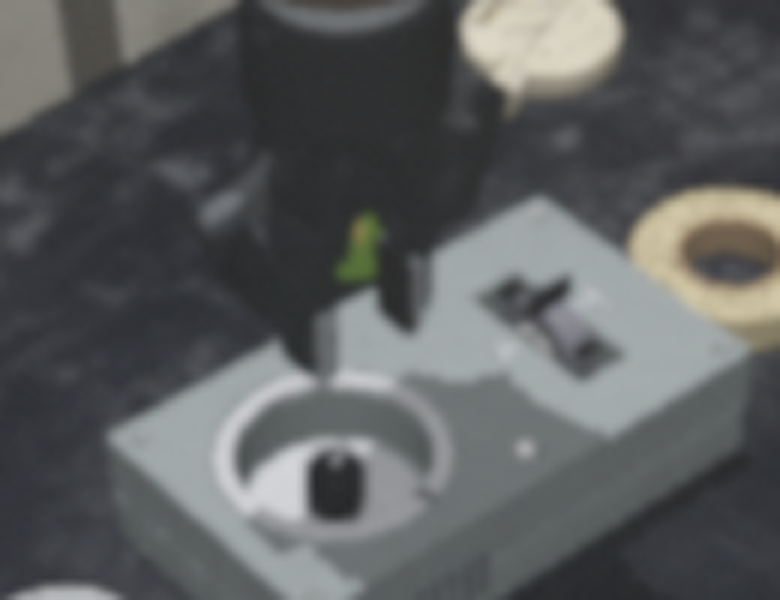

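View pics/top14z.png

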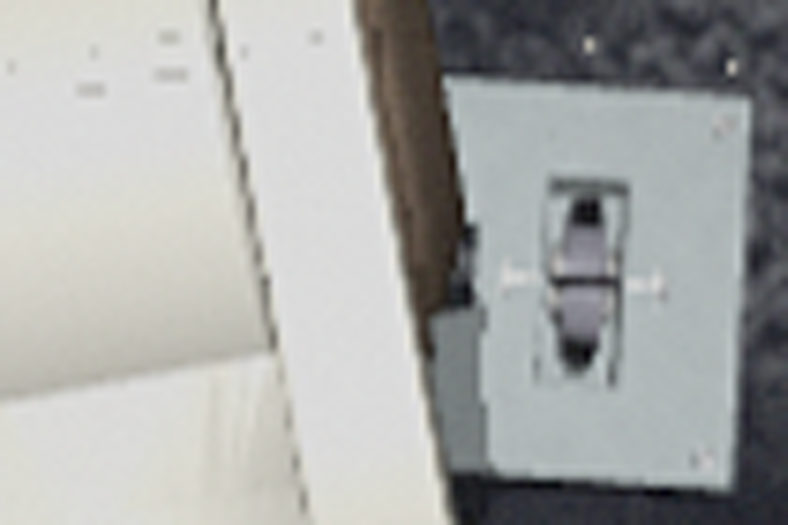

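The top view shows the home ridge at (585,280), exactly between the index lines. Now centring over the knob and going down.

move_arm(steps=[[[0,0,0,-0.04,0.2,0,-0.15],[0,0,0,-0.04,0.21,0.2,-0.15],[0,0,0,0,0,0.3,-0.15],[0,0,0,0,0,0.3,-0.15],[0,0,0,0,0,0,-0.15],[0,0,0,0,0,0,-0.15]]])

```text
t: 23.42
tool_pos: [0.5509, 0.1082, 0.1032]
orientation: [0.037, 0.999, -0.0, -0.001]
ft_force: [-0.2, -0.1, 1.0]
width: 0.0363
```

Run:
```python
from m import *
plan([.551,.1082,.053],175.7)
p,d=grab('scene','scene15')
cv2.imwrite('pics/scene15z.png',cv2.resize(p[140:240,250:380],None,fx=6,fy=6,interpolation=cv2.INTER_CUBIC))
```

```text
t 23.42 pos [0.5509 0.1082 0.1032] psi 175.74 tilt [-0.002 -0.    -1.   ] F [-0.2 -0.1  1. ] T [ 0.01 -0.    0.05] w 0.0363 j [ 0.19  0.11 -0.08  1.38 -0.    0.27]
turn total units [-0.01 -0.02  0.01] shift units old axes [-0.01  0.    1.67] new axes [-0.   -0.    1.67]
```

View pics/scene15z.png

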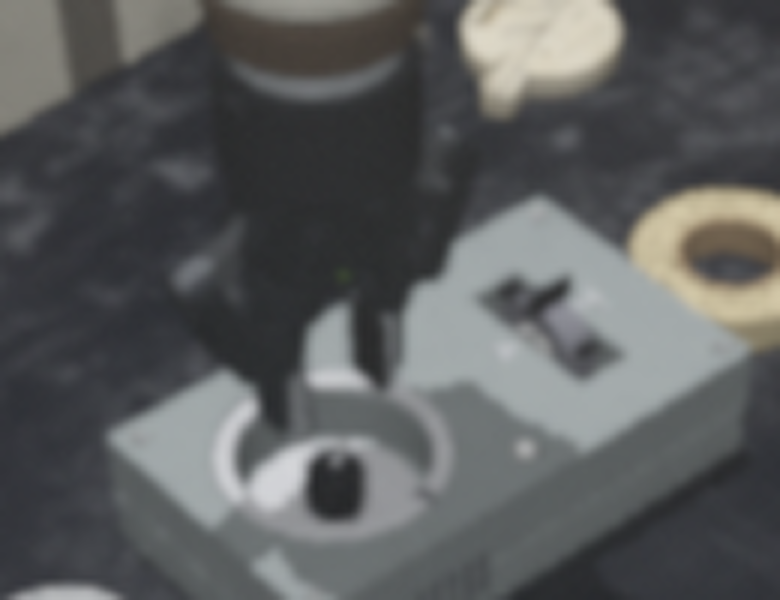

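move_arm(steps=[[[0,0,0,0,0,0.3,-0.15],[0,0,0,0,0,0.35,-0.15],[0,0,0,0,0,0.35,-0.15],[0,0,0,0,0,0.35,-0.15],[0,0,0,0,0,0.2,-0.15],[0,0,0,0,0,0.1,-0.15],[0,0,0,0,0,0,-0.15],[0,0,0,0,0,0,-0.15]]])

```text
t: 24.13
tool_pos: [0.5516, 0.1084, 0.0548]
orientation: [0.037, 0.999, 0.0, -0.0]
ft_force: [0.4, 0.5, -0.1]
width: 0.0365
```

move_arm(steps=[[[0,0,0,0,0,0,-0.3],[0,0,0,0,0,0,-0.5],[0,0,0,0,0,0,-0.6],[0,0,0,0,0,0,-0.6]]], grip_force=25)

```text
t: 24.47
tool_pos: [0.5518, 0.1074, 0.0557]
orientation: [0.038, 0.999, -0.001, 0.001]
ft_force: [-2.0, -6.4, 3.1]
width: 0.0228
```

Run:
```python
from m import *
plan([.551,.1082,.053],175.7)
p,d=grab('scene','scene16')
cv2.imwrite('pics/scene16z.png',cv2.resize(p[140:240,250:380],None,fx=6,fy=6,interpolation=cv2.INTER_CUBIC))
```

```text
t 24.47 pos [0.5518 0.1074 0.0557] psi 175.7 tilt [ 0.001 -0.002 -1.   ] F [-2.  -6.4  3.1] T [-1.31  0.23  0.03] w 0.0228 j [ 0.19  0.13 -0.15  1.29 -0.    0.27]
turn total units [-0.02  0.01 -0.  ] shift units old axes [0.03 0.02 0.09] new axes [0.03 0.02 0.09]
```

View pics/scene16z.png

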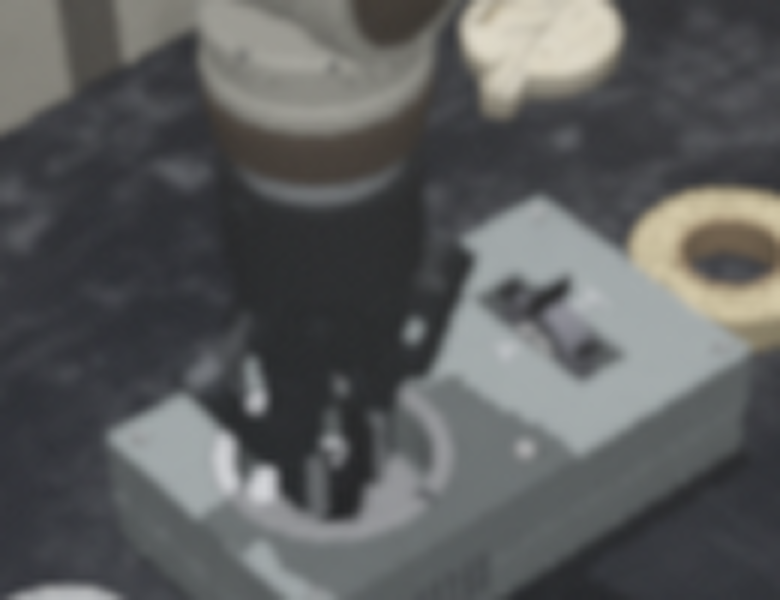

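```bash
cat >> m.py <<'E'
from scipy.optimize import least_squares
def knobfit(f,verbose=1):
    """fit pointer angle (deg, ccw from controller -x) using raised bar rendering at knob top"""
    p,d,c=load(f);g=cv2.cvtColor(p,cv2.COLOR_BGR2GRAY).astype(float)
    o,M=frame(.5472,.0566,-4.3);s=.0005
    ax=o+M@np.array([0,.052])
    uvc=proj([[*ax,.0535]],c)[0];u0,v0=np.round(uvc).astype(int)
    # supersampled pixels within radius ~10.5mm of axis on plane z
    K=4;W=9
    us=(np.arange((2*W+1)*K)+.5)/K-.5+u0-W;vs=(np.arange((2*W+1)*K)+.5)/K-.5+v0-W
    U,V=np.meshgrid(us,vs)
    pts=np.array([onplane(u,v,c,.0535)[:2] for u,v in zip(U.ravel(),V.ravel())])
    L=((pts-o)@M-np.array([0,.052])).reshape(U.shape+(2,))
    img=g[v0-W:v0+W+1,u0-W:u0+W+1]
    best=None
    def model(q):
        ang,dx,dy,w,ri,blur,br,dk=q
        a=np.radians(ang)
        l=L-np.array([dx,dy])/1000
        e=-np.cos(a)*l[...,0]-np.sin(a)*l[...,1];n=np.sin(a)*l[...,0]-np.cos(a)*l[...,1]
        sg=lambda x:1/(1+np.exp(-np.clip(x/.0003,-50,50)))
        bar=sg(e-ri/1000)*sg(.011-e)*sg(w/2000-abs(n))
        I=dk+(br-dk)*bar
        I=cv2.GaussianBlur(I,(0,0),max(blur,.2)*K)
        return I.reshape(2*W+1,K,2*W+1,K).mean((1,3))
    Lc=L.reshape(2*W+1,K,2*W+1,K,2).mean((1,3));rr=np.hypot(Lc[...,0],Lc[...,1])
    for a0 in range(-180,180,20):
        def res(q):
            l=np.hypot(Lc[...,0]-q[1]/1000,Lc[...,1]-q[2]/1000);wt=(rr<.0105)
            return np.r_[((model(q)-img)*wt).ravel()/10,(q[1])/1.5,(q[2])/1.5,(q[3]-3)/.7,(q[4]-2)/2,(q[5]-.6)/.3]
        s=least_squares(res,[a0,0,0,3,2,.6,230,40],diff_step=1e-2)
        if best is None or s.cost<best.cost:best=s
        if verbose>1:print(a0,s.cost.round(1),s.x.round(1))
    if verbose:print(f,'cost',best.cost.round(2),best.x.round(2))
    return best
E
python3 - <<'E'
from m import *
for f in('top5','top11','scene5','scene6','scene9','scene14'):knobfit(f)
for f,uv in(('top5',(262+267/7.5,185+385/7.5)),):
    pass
# index mark: polar dark scan on ring r 41..47 at z=.06
o,M=frame(.5472,.0566,-4.3)
for f in('top5','scene5','scene6','scene9'):
    p,d,c=load(f);g=cv2.cvtColor(p,cv2.COLOR_BGR2GRAY).astype(np.float32)
    # ring centre correction: maximise ring brightness
    A=np.radians(np.arange(0,360,1))
    def samp(dx,dy,rad):
        P=np.c_[dx-rad*np.cos(A),.052+dy-rad*np.sin(A)]@M.T+o
        uv=proj(np.c_[P,np.full(len(P),.06)],c).astype(np.float32)
        return cv2.remap(g,uv[:,0].reshape(-1,1),uv[:,1].reshape(-1,1),cv2.INTER_CUBIC)[:,0]
    b=max(((samp(dx,dy,.0437).mean(),dx,dy) for dx in np.arange(-.003,.0031,.0005) for dy in np.arange(-.003,.0031,.0005)))
    v=np.mean([samp(b[1],b[2],q) for q in(.0425,.044,.0455)],0)
    k=np.arange(0,40);w=np.clip(np.median(v[k])-v[k]-10,0,None);print(f,b,(k*w).sum()/w.sum(),w.max())
E
```

```text
top5 cost 127.37 [1.0911e+02 1.0400e+00 2.1000e+00 4.5300e+00 2.1600e+00 2.0000e-01
 2.6037e+02 9.1080e+01]
top11 cost 88.77 [1.0742e+02 1.2400e+00 2.2500e+00 4.2900e+00 2.4400e+00 2.0000e-01
 2.2298e+02 6.5250e+01]
scene5 cost 99.76 [  45.67   -4.09    3.46    3.27   -9.71    1.36 -229.81  160.48]
scene6 cost 104.07 [  45.89   -4.19    3.48    3.12   -9.83    1.37 -254.65  166.91]
scene9 cost 100.55 [  45.76   -4.15    3.49    3.15   -9.72    1.37 -249.16  161.04]
scene14 cost 79.58 [  51.61   -3.89    2.9     3.09   -9.25    1.52 -314.63  139.76]
top5 (np.float32(256.9092), np.float64(0.001), np.float64(-0.0005)) 15.521122496470312 68.69096
scene5 (np.float32(211.63945), np.float64(0.0), np.float64(0.0005)) 16.671473790871648 38.044296
scene6 (np.float32(218.56274), np.float64(0.0), np.float64(0.0005)) 16.662853026795606 37.496475
scene9 (np.float32(212.60883), np.float64(0.0), np.float64(0.0005)) 16.675651046664786 37.255997
```

Mark is at +16°. The pointer fit is rough (about 109 to 127°), so I'll turn 96° clockwise first, then look again.

move_arm(steps=[[[0,0,0,0,-0.03,0,-0.6],[0,0,1,0,0,0,-0.6],[0,0,1,0,0,0,-0.6],[0,0,1,0,0,0,-0.6],[0,0,1,0,0,0,-0.6],[0,0,1,0,0,0,-0.6],[0,0,1,0,0,0,-0.6],[0,0,1,0,0,0,-0.6]]])

```text
t: 25.18
tool_pos: [0.5519, 0.1075, 0.0557]
orientation: [0.395, 0.919, 0.0, 0.001]
ft_force: [-0.3, -2.3, 2.6]
width: 0.0226
```

Run:
```python
from m import *
state()
```

```text
t 25.18 pos [0.5519 0.1075 0.0557] psi 133.45 tilt [ 0.001 -0.    -1.   ] F [-0.3 -2.3  2.6] T [-0.34  0.15  0.03] w 0.0226 j [ 0.19  0.13 -0.15  1.29 -0.    1.  ]
```

Turning smoothly with low forces. Continuing.

move_arm(steps=[[[0,0,1,0,0,0,-0.6],[0,0,1,0,0,0,-0.6],[0,0,1,0,0,0,-0.6],[0,0,1,0,0,0,-0.6],[0,0,1,0,0,0,-0.6],[0,0,1,0,0,0,-0.6],[0,0,1,0,0,0,-0.6],[0,0,1,0,0,0,-0.6]]])

```text
t: 25.85
tool_pos: [0.5521, 0.1075, 0.0557]
orientation: [0.735, 0.678, 0.001, 0.001]
ft_force: [0.8, -2.0, 2.6]
width: 0.0226
```

move_arm(steps=[[[0,0,1,0,0,0,-0.6],[0,0,0,0,0,0,-0.6],[0,0,0,0,0,0,-0.15],[0,0,0,0,0,0,-0.15],[0,0,0,0,0,0,-0.15],[0,0,0,0,0,-0.3,-0.15],[0,0,0,0,0,-0.6,-0.15],[0,0,0,0,0,-0.9,-0.15]]])

```text
t: 26.52
tool_pos: [0.5502, 0.1074, 0.1077]
orientation: [0.767, 0.642, -0.002, -0.001]
ft_force: [1.0, -1.0, 0.9]
width: 0.0359
```

move_arm(steps=[[[0,0,0,0,0,-0.9,-0.15],[0,0,0,0,0,-0.9,-0.15],[0,0,0,0,0,-0.6,-0.15],[0,0,0,0,0,0,-0.15]]])

```text
t: 26.85
tool_pos: [0.5528, 0.1079, 0.186]
orientation: [0.767, 0.642, 0.003, 0.002]
ft_force: [0.9, 0.7, -0.7]
width: 0.0363
```

Run:
```python
from m import *
state()
p,d=grab('scene','scene17')
cv2.imwrite('pics/scene17z.png',cv2.resize(p[190:240,280:345],None,fx=12,fy=12,interpolation=cv2.INTER_CUBIC))
```

```text
t 26.85 pos [0.5528 0.1079 0.186 ] psi 79.81 tilt [ 0.006  0.001 -1.   ] F [ 0.9  0.7 -0.7] T [ 0.09 -0.04 -0.01] w 0.0363 j [0.19 0.1  0.07 1.53 0.   1.94]
```

View pics/scene17z.png

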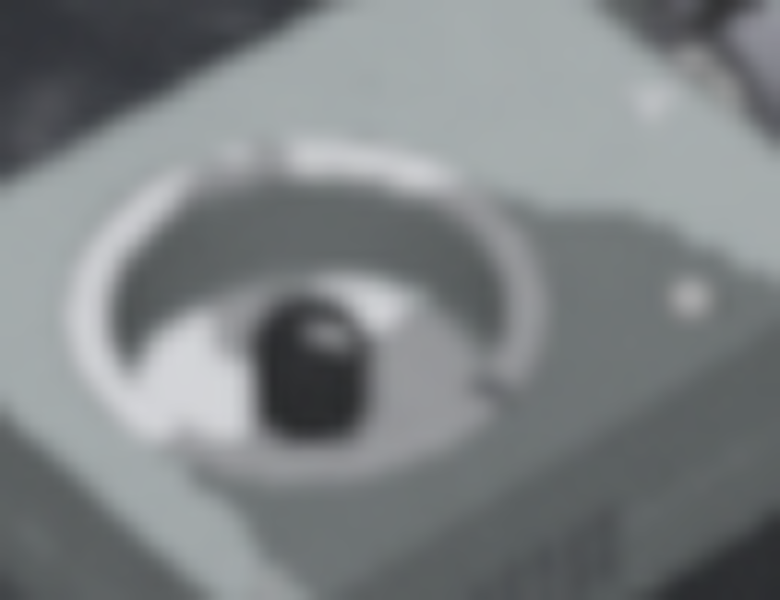

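move_arm(steps=[[[0,0,0,-0.4,-0.1,0,-0.15],[0,0,0,-0.7,-0.2,0,-0.15],[0,0,0,-0.8,-0.2,0,-0.15],[0,0,0,-0.8,-0.2,0,-0.15],[0,0,0,-0.7,-0.2,0,-0.15],[0,0,0,-0.5,-0.1,0,-0.15],[0,0,0,0,0,0,-0.15]]])

```text
t: 27.48
tool_pos: [0.4993, -0.0047, 0.1798]
orientation: [0.768, 0.64, -0.001, -0.0]
ft_force: [0.8, -0.0, 0.3]
width: 0.0367
```

```bash
cat >> m.py <<'E'
def rect(f,z,out,s=.0001,h=.05):
    p,d,c=load(f);o,M=frame(.5472,.0566,-4.3)
    lx=np.arange(h,-h,-s);ly=np.arange(.052+h,.052-h,-s);LX,LY=np.meshgrid(lx,ly,indexing='ij')
    W=np.stack([LX,LY],-1)@M.T+o;W=np.concatenate([W,np.full(W.shape[:2]+(1,),z)],-1)
    uv=proj(W.reshape(-1,3),c).reshape(W.shape[:2]+(2,)).astype(np.float32)
    return cv2.remap(p,uv[...,0],uv[...,1],cv2.INTER_CUBIC)
E
python3 - <<'E'
from m import *
state()
grab('scene','scene18');grab('top','top18')
a=[rect(f,.0535,'',s=.0000625,h=.0125) for f in('top18','scene18')];print(a[0].shape)
cv2.imwrite('pics/k18.png',np.hstack(a))
a=[rect(f,.06,'',s=.00025,h=.05) for f in('top18','scene18')]
cv2.imwrite('pics/r18.png',np.hstack(a))
a=[rect(f,.0535,'',s=.0000625,h=.0125) for f in('top5','scene5')]
cv2.imwrite('pics/k5.png',np.hstack(a))
E
```

```text
t 27.48 pos [ 0.4993 -0.0047  0.1798] psi 79.64 tilt [-0.002 -0.001 -1.   ] F [ 0.8 -0.   0.3] T [-0.02  0.   -0.04] w 0.0367 j [-0.01 -0.05 -0.09  1.53 -0.    1.74]
(400, 401, 3)
```

View pics/k18.png

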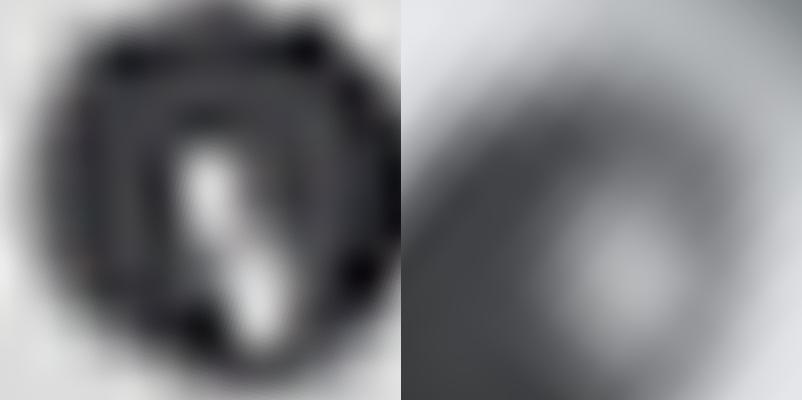

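View pics/r18.png

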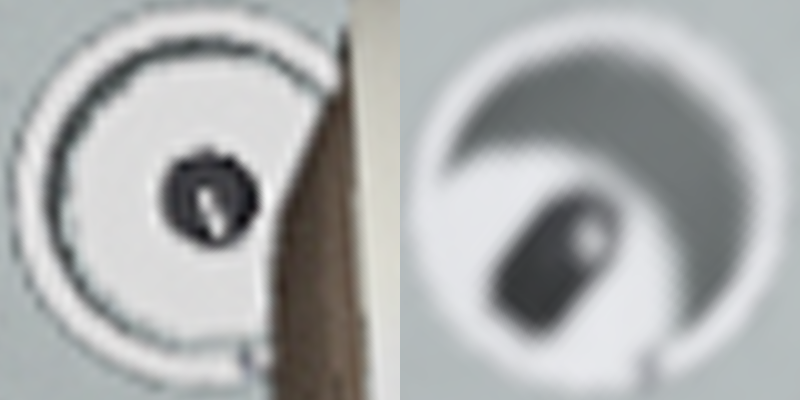

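View pics/k5.png

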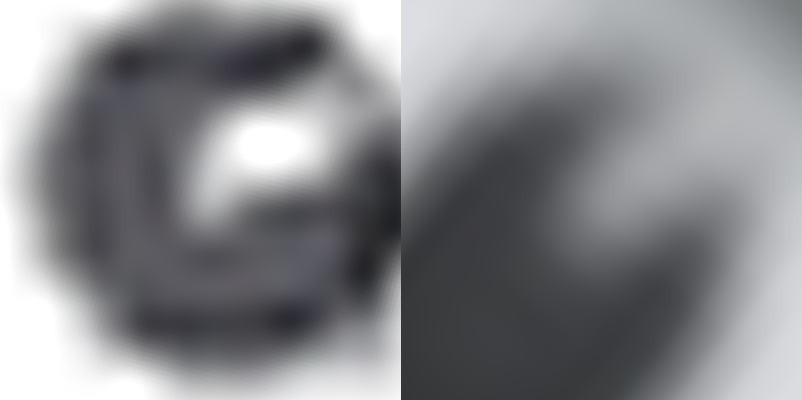

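```bash
sed -i "s#(q\[1\])/1.5,(q\[2\])/1.5#(q[1]-c0[0])/sg0,(q[2]-c0[1])/sg0#; s#def knobfit(f,verbose=1):#def knobfit(f,verbose=1,c0=(0,0),sg0=.2):#; s#(q\[4\]-2)/2,#(q[4]-1)/1,(q[6]-230)/60,(q[7]-60)/30,#" m.py
python3 - <<'E'
from m import *
# knob centre in top view from dark outline
for f in('top18','top5','top11'):
    p,d,c=load(f);a=cv2.cvtColor(rect(f,.0525,'',s=.0001,h=.016),cv2.COLOR_BGR2GRAY)
    m=(a<140).astype(np.uint8);m=cv2.morphologyEx(m,cv2.MORPH_OPEN,np.ones((9,9)));n,l,st,_=cv2.connectedComponentsWithStats(m);i=1+np.argmax(st[1:,4])
    cs=max(cv2.findContours((l==i).astype(np.uint8),cv2.RETR_EXTERNAL,cv2.CHAIN_APPROX_NONE)[0],key=len)
    (cx,cy),rad=cv2.minEnclosingCircle(cv2.convexHull(cs));e=cv2.fitEllipse(cv2.convexHull(cs));c0=((160-e[0][1])*.1,(160-e[0][0])*.1);print(f,'circ',(160-cy)*.1,(160-cx)*.1,rad*.1,'ell',c0,e[1])
    for s in(.15,.5):knobfit(f,c0=c0,sg0=s)
for c0 in((0,0),(0,.5),(0.5,0)):knobfit('scene18',c0=c0);knobfit('scene5',c0=c0)
E
```

```text
top18 circ 0.5962112426757813 -1.685893249511719 12.937951660156251 ell (0.6700012207031251, -1.8657516479492189) (244.89796447753906, 255.9408721923828)
top18 cost 110.34 [ 1.9270e+01  5.7000e-01 -1.1600e+00  2.9300e+00 -2.3900e+00  2.0000e-01
  2.2681e+02  6.6800e+01]
top18 cost 92.86 [ 2.1780e+01  1.3400e+00 -5.7000e-01  2.8900e+00 -1.4100e+00  2.0000e-01
  2.3485e+02  6.6160e+01]
top5 circ 0.9 -2.0500000000000003 12.279769897460938 ell (0.7708633422851563, -1.9296432495117188) (230.19073486328125, 241.653564453125)
top5 cost 170.84 [ 1.1926e+02  1.4800e+00 -1.4400e+00  4.7600e+00 -1.6000e+00  2.0000e-01
  2.4036e+02  9.0830e+01]
top5 cost 143.12 [ 1.1133e+02  1.9100e+00 -8.8000e-01  4.7500e+00 -1.1500e+00  2.0000e-01
  2.4333e+02  9.0840e+01]
top11 circ 0.15000000000000002 -1.9000000000000001 13.342518615722657 ell (0.47820587158203126, -1.9732223510742188) (242.983642578125, 261.363525390625)
top11 cost 137.98 [126.36   0.99  -1.52   3.21  -1.04   0.54 269.77  64.44]
top11 cost 106.22 [111.32   1.9   -0.85   4.65  -1.     0.2  199.47  65.33]
scene18 cost 119.34 [-8.1740e+01  9.0000e-02  9.0000e-02  4.9300e+00  1.3600e+00  1.2100e+00
 -7.4030e+01  1.5019e+02]
scene5 cost 179.88 [ 1.2872e+02  1.6000e-01 -1.8000e-01  5.1800e+00  3.3400e+00  1.3100e+00
  3.8177e+02  8.7700e+01]
scene18 cost 118.37 [-8.0190e+01  1.1000e-01  5.6000e-01  4.9000e+00  8.8000e-01  1.2200e+00
 -7.1780e+01  1.5024e+02]
scene5 cost 182.26 [1.2631e+02 1.7000e-01 2.8000e-01 5.2000e+00 3.6700e+00 1.2900e+00
 3.8552e+02 8.7810e+01]
scene18 cost 118.26 [-7.7520e+01  5.9000e-01  1.1000e-01  4.8600e+00  1.2300e+00  1.2000e+00
 -7.1810e+01  1.5024e+02]
scene5 cost 177.98 [ 1.2567e+02  6.4000e-01 -1.6000e-01  5.1300e+00  3.0600e+00  1.3200e+00
  3.8141e+02  8.7510e+01]
```

The rectified top view has the bar running from (205,160) to (263,340), about 18 to 21°, against the mark at about 16°. I'll go back for a small 4° clockwise trim.

Run:
```python
from m import *
plan([.5519,.1075,.11],79.7)
```

```text
t 27.58 pos [ 0.5004 -0.0029  0.18  ] psi 79.68 tilt [-0.001  0.    -1.   ] F [-0.1  0.1 -0.3] T [ 0.01  0.04 -0.02] w 0.0363 j [-0.01 -0.05 -0.09  1.53  0.    1.75]
turn total units [-0.01  0.   -0.  ] shift units old axes [3.93 1.03 2.33] new axes [3.93 1.03 2.33]
```

move_arm(steps=[[[0,0,0,0.4,0.1,0.1,-0.15],[0,0,0,0.7,0.2,0.4,-0.15],[0,0,0,0.8,0.2,0.4,-0.15],[0,0,0,0.8,0.2,0.4,-0.15],[0,0,0,0.7,0.2,0.5,-0.15],[0,0,0,0.53,0.13,0.4,-0.15],[0,0,0,0,0,0.13,-0.15],[0,0,0,0,0,0,-0.15]]])

```text
t: 28.25
tool_pos: [0.5517, 0.1094, 0.1088]
orientation: [0.767, 0.642, -0.002, -0.001]
ft_force: [0.8, -0.3, -0.3]
width: 0.0361
```

move_arm(steps=[[[0,0,0,0,0,0,-0.15],[0,0,0,0,0,0,-0.15]]])

```text
t: 28.42
tool_pos: [0.5526, 0.1079, 0.1116]
orientation: [0.768, 0.641, 0.0, 0.0]
ft_force: [0.4, -0.1, 0.3]
width: 0.0365
```

Run:
```python
from m import *
plan([.5519,.1075,.054],79.7)
```

```text
t 28.42 pos [0.5526 0.1079 0.1116] psi 79.72 tilt [ 0.001  0.    -1.   ] F [ 0.4 -0.1  0.3] T [0.01 0.02 0.02] w 0.0365 j [ 0.19  0.11 -0.06  1.4  -0.    1.94]
turn total units [ 0.01 -0.    0.  ] shift units old axes [-0.02 -0.02  1.92] new axes [-0.02 -0.02  1.92]
```

move_arm(steps=[[[0,0,0,-0.02,-0.02,0.3,-0.15],[0,0,0,0,0,0.4,-0.15],[0,0,0,0,0,0.4,-0.15],[0,0,0,0,0,0.4,-0.15],[0,0,0,0,0,0.3,-0.15],[0,0,0,0,0,0.1,-0.15],[0,0,0,0,0,0,-0.15],[0,0,0,0,0,0,-0.4]]])

```text
t: 29.08
tool_pos: [0.5518, 0.1078, 0.0539]
orientation: [0.767, 0.641, -0.0, -0.0]
ft_force: [0.2, 1.3, -0.6]
width: 0.0262
```

move_arm(steps=[[[0,0,0,0,0,0,-0.6],[0,0,0,0,0,0,-0.6],[0,0,0,0,0,0,-0.6],[0,0,0.35,0,0,0,-0.6],[0,0,0.35,0,0,0,-0.6],[0,0,0,0,0,0,-0.6],[0,0,0,0,0,0,-0.6]]])

```text
t: 29.67
tool_pos: [0.5522, 0.1078, 0.0543]
orientation: [0.79, 0.613, 0.0, 0.0]
ft_force: [1.8, -0.1, -0.6]
width: 0.0229
```

Run:
```python
from m import *
state()
```

```text
t 29.67 pos [0.5522 0.1078 0.0543] psi 75.6 tilt [ 0.001  0.    -1.   ] F [ 1.8 -0.1 -0.6] T [-0.15 -0.38 -0.04] w 0.0229 j [ 0.19  0.13 -0.15  1.29 -0.    2.01]
```

Release, lift and clear both the knob and the camera view, this time moving towards the robot's right for an unobstructed look.

move_arm(steps=[[[0,0,0,0,0,0,-0.15],[0,0,0,0,0,0,-0.15],[0,0,0,0,0,0,-0.15],[0,0,0,0,0,-0.3,-0.15],[0,0,0,0,0,-0.6,-0.15],[0,0,0,0,0,-0.9,-0.15],[0,0,0,0,0,-0.9,-0.15],[0,0,0,0,0,-0.9,-0.15]]])

```text
t: 30.33
tool_pos: [0.5515, 0.1078, 0.1638]
orientation: [0.79, 0.613, 0.0, -0.0]
ft_force: [0.7, -0.2, 0.1]
width: 0.0364
```

move_arm(steps=[[[0,0,0,-0.3,0,-0.3,-0.15],[0,0,0,-0.7,-0.1,0,-0.15],[0,0,0,-0.8,-0.1,0,-0.15],[0,0,0,-0.8,-0.1,0,-0.15],[0,0,0,-0.8,-0.1,0,-0.15],[0,0,0,-0.8,-0.1,0,-0.15],[0,0,0,-0.8,-0.1,0,-0.15],[0,0,0,-0.8,-0.1,0,-0.15]]])

```text
t: 31.0
tool_pos: [0.4872, -0.0566, 0.1711]
orientation: [0.79, 0.613, -0.0, 0.0]
ft_force: [-0.1, 0.0, 0.0]
width: 0.0361
```

move_arm(steps=[[[0,0,0,-0.8,-0.1,0,-0.15],[0,0,0,-0.8,-0.1,0,-0.15],[0,0,0,-0.5,0,0,-0.15],[0,0,0,0,0,0,-0.15]]])

```text
t: 31.33
tool_pos: [0.4655, -0.1172, 0.1711]
orientation: [0.791, 0.612, -0.0, 0.0]
ft_force: [0.4, 1.0, 0.4]
width: 0.0365
```

Run:
```python
from m import *
state()
grab('scene','scene20');p,d=grab('top','top20')
cv2.imwrite('pics/top20z.png',cv2.resize(p[185:255,262:367],None,fx=7.5,fy=7.5,interpolation=cv2.INTER_CUBIC))
a=[rect(f,.0535,'',s=.0000625,h=.0125) for f in('top20','scene20')]
cv2.imwrite('pics/k20.png',np.hstack(a))
knobfit('top20',c0=(.6,-1.2),sg0=.3);knobfit('top20',c0=(.6,-.6),sg0=.3)
print(p[212:229,287:304].min(-1))
```

```text
t 31.33 pos [ 0.4655 -0.1172  0.1711] psi 75.4 tilt [-0.    -0.001 -1.   ] F [0.4 1.  0.4] T [-0.03  0.   -0.02] w 0.0365 j [-0.25 -0.1  -0.15  1.51 -0.    1.58]
top20 cost 99.35 [ 1.4370e+01  1.1800e+00 -6.8000e-01  2.5900e+00 -1.6500e+00  2.0000e-01
  2.4501e+02  6.7820e+01]
top20 cost 97.36 [ 1.5580e+01  1.3200e+00 -5.3000e-01  2.6000e+00 -1.3900e+00  2.0000e-01
  2.4612e+02  6.7820e+01]
[[218 219 218 217 220 218 219 218 219 218 219 218 218 219 218 218 219]
 [218 219 219 218 219 219 220 222 222 220 220 219 219 219 219 218 218]
 [218 218 218 220 221 224 211 197 197 208 221 220 220 220 217 218 218]
 [218 219 220 222 201 186 159 115 114 141 183 220 222 219 219 220 219]
 [218 220 222 207 130  50  44  59  54  47  66 180 220 220 220 219 218]
 [219 218 225 156  65  57  62  65  62  64  49  62 186 218 219 218 219]
 [219 221 227 129  58  63  62  61  57  67  66  30 107 216 222 218 220]
 [219 221 214 111  57  65  62 190 111  61  66  43  56 220 222 217 218]
 [218 222 198  94  54  60  57 217 124  59  64  36  16 218 222 219 218]
 [218 220 213 140  76  59  58 174 134  69  66  32  60 217 222 221 219]
 [220 219 224 203 106  58  51 140 177 102  40  28 178 219 219 218 218]
 [218 219 220 226 193 100  38  87 170  88  25 123 219 222 219 218 218]
 [219 218 219 220 225 196 118 105 121 128 131 195 220 219 219 219 220]
 [218 218 219 218 221 224 199 195 189 201 204 220 220 218 218 219 219]
 [219 217 218 219 218 220 221 222 221 221 221 219 220 219 219 218 218]
 [218 218 218 219 219 217 218 219 219 219 219 219 219 218 219 218 218]
 [219 218 219 218 219 218 218 219 218 219 218 218 218 217 219 218 218]]
```

View pics/top20z.png

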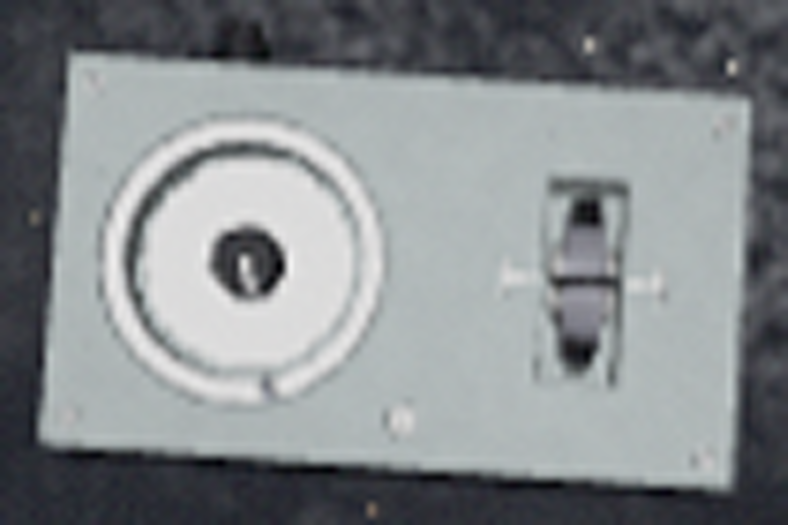

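View pics/k20.png

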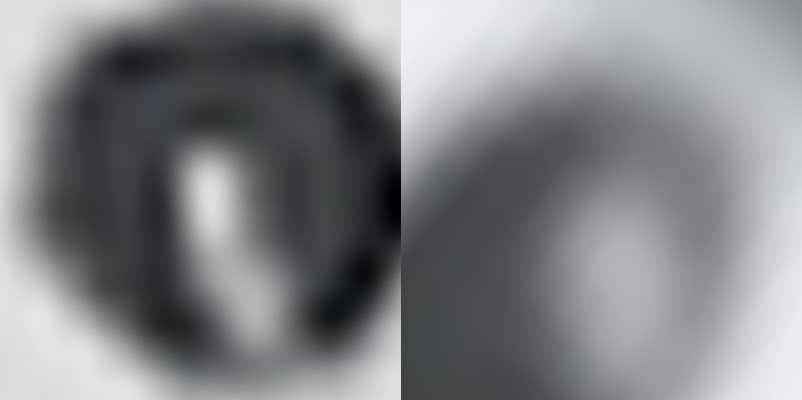

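View pics/top20.png

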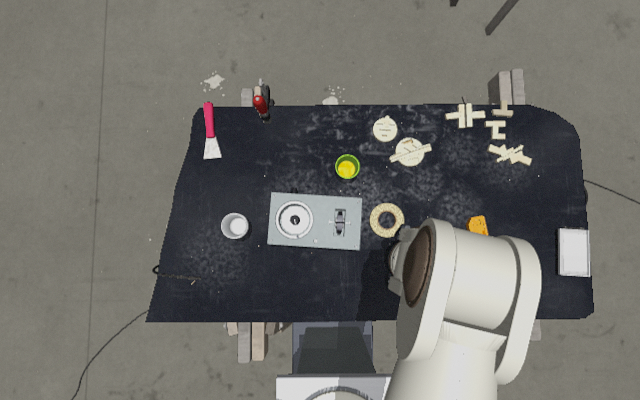

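Row centroids of the pointer bar in the top view give 11.3° from image vertical, and the mark is at 10.4°, so the pointer agrees within a degree or two. The home ridge is at (585,280) between its lines. Last check is the level and the bystanders.

Run:
```python
from m import *
for f in('scene20','top5'):
    p,d,c=load(f);C=cloud(d,c);hsv=cv2.cvtColor(p,cv2.COLOR_BGR2HSV);H,S,V=cv2.split(hsv)
    m=(d>0)&(C[...,1]<-.25)&(C[...,1]>-.5)&(H>8)&(H<25)&(S>150)&(V>100)&(abs(C[...,2])<.1)&(C[...,0]>.3)&(C[...,0]<.6)
    X=C[m];
    if len(X)<20: print(f,'hidden',len(X));continue
    print(f,len(X),np.percentile(X[:,2],[5,50,95]).round(4),X[:,:2].min(0).round(3),X[:,:2].max(0).round(3))
    T=X[X[:,2]>.012];A=np.c_[T[:,:2],np.ones(len(T))];print('plane',np.linalg.lstsq(A,T[:,2],rcond=None)[0].round(3))
a,_,_=load('top0');b,_,_=load('top20')
D=cv2.absdiff(a,b).max(-1)
for n,(u,v) in dict(cup=(235,226),green=(347,167),tape=(387,220)).items():print(n,D[v-18:v+18,u-18:u+12].mean().round(1),np.percentile(D[v-18:v+18,u-18:u+12],99))
cv2.imwrite('pics/scene20z.png',load('scene20')[0])
print(r.sense()['t'])
```

```text
scene20 503 [0.0025 0.0139 0.0218] [ 0.342 -0.415] [ 0.548 -0.339]
plane [ 0.02  -0.069 -0.017]
top5 1411 [0.005  0.0176 0.0208] [ 0.342 -0.428] [ 0.558 -0.343]
plane [ 0.003 -0.012  0.012]
cup 32.0 43.0
green 29.4 42.0
tape 37.5 186.89000000000033
31.4333
```

View pics/scene20z.png

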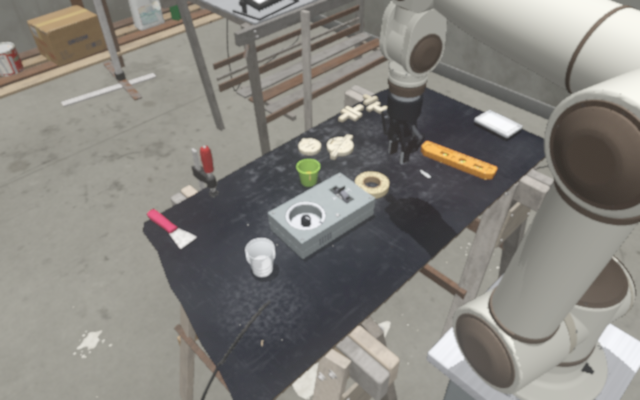

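The scene view shows the level flat on the worktop at (458,160), with the cups at (260,257) and (308,173) and the tape at (372,184) where they started. The gripper is in free air, so I'm handing in.

```bash
python3 -c "
from bench import r
print(r.close_job(), r.sense()['t'])"
```

```text
the job is handed in; nothing more can be done
the job is handed in; nothing more can be done
```

I did all three jobs and handed in at about 31.5 s of the 72 s. The hand-in gives no verdict, so these are my own last checks.

- **Level:** I lifted it to about 160 mm at its underside and set it down at about x 0.45, y -0.38. It lies flat, with its top at about 18–20 mm and a tilt of about 0.01 rad from the top camera. The scene camera's rougher fit, with part of the level's side face in it, gave about 0.07 rad.
- **Thumbwheel:** The home ridge stands upright between the index lines, seen in the top view and in the depth profile (its top within about 2 mm of the wheel's axis). On one push the fingertip rode on top of the ridge (about 26 N upward). I backed off and finished with a flat push.
- **Trim knob:** I turned it about 100° clockwise in two grips. The pointer reads 14–16° and the mark 15.5–16.7°, against the 7° allowed. My pointer fits on the scene camera were too coarse to use, so this rests on the top camera.
- **Ring, cups and tape:** Nothing looked moved in the final pictures, judged by eye. My before/after picture comparison was swamped by a brightness change and a shadow on the tape. I did not re-measure the ring's mark in numbers after the turn.
- **Gripper:** It had let go of everything and hung free in the air at hand-in.

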